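# Load the tube block into the dry-bath heater and latch its lid

### The arm

A 7-joint arm with a two-finger parallel gripper is mounted at the origin on the work surface. World frame = base frame: x ahead of the robot, y to its left, z up, the work surface at z = 0. Lengths are in mm, angles in degrees, forces in N, time in s.
With the tool pointing down it reaches from about 425 to 825 mm from the base axis. Payload 3.6 kg.
Tool frame: the origin (TCP) lies at the very end of the fingers, on their centre line; the grasp point (between the pads) lies behind it (grasp_offset is the y of the grasp point in the tool frame, in mm); y points along the fingers, z is the direction in which the jaws open and shut, and the axes are right-handed (so a half turn about y gives the same grasp; the last joint's range is limited). The gripper opens to 85 mm and grips with 20 to 120 N. Pads are 22 mm wide; open, the fingers measure 114 mm over their backs; the gripper's body (76 mm by 85 mm) begins 54 mm behind the grasp point. The pads swing forward as they close: fully open they stand 13 mm farther back than shut.
Start: joints at [66.434, 35.231, -0.722, 81.555, 0.464, 63.22, -2.315], TCP at [244.002, -602.433, 231.297] pointing down, gripper open.
Joint ranges: [-178.69, 178.69], [-17.37, 117.87], [-77.05, 75.6], [15.02, 138.74], [-78.02, 258.01], [0.78, 113.62], [-162.83, 162.83]. Speed limits (degrees/s): [159.86, 159.86, 180, 180, 180, 180, 180].

### API

Orientations are given as [roll, pitch, yaw] about the fixed x, y, z axes, in that order (R = Rz(yaw) Ry(pitch) Rx(roll)).
In Python, from cell import sense, get_image, close_job, grasp_offset gives the robot as it stands.
- The arm moves only by the tool apply_moves, never from a script. Its argument "commands" is text: rows parted by semicolons, each of 5 numbers parted by spaces: the finger opening in mm, from 0 to 85.4, then the shift along the tool's x, y, z in mm, then the turn about the tool's y in degrees. A call has 1 to 20 rows; each row is the pose to reach, as a shift and turn from the pose commanded when the call began, along the tool's axes at that moment; what a row does not reach only later rows make up. A row lasts 1/12 s, in which the tool goes at most 41.7 mm and 7.16 degrees, less where a joint would pass 70% of its speed; a pose out of reach is approached as far as the arm can. A call with a gripper value outside its range is refused whole. The fingers move at their own pace and stop on an object; "force" is the grip in N (left out, the last holds). Time passes only in rows, so rows that repeat a pose let the fingers close. It gives the time, the measured TCP pose, the force and the opening at its end, in the units of the state.
- sense(): the state, without advancing time (a new reading comes with each control period).
- get_image(name): name is "scene" or "side" or "wrist"; returns a dict with "frame" (420x560x3 uint8, red, green, blue), "fx", "fy", "cx", "cy" (pixels), "k1" (the pictures are not rectified: a ray, as slopes to the right and down, at radius r is drawn at 1 + k1 r^2 times it, then the intrinsics apply), "R" (3x3) and "t" (3): a world point X has camera coordinates R X + t. Camera axes: x right, y down, z forward; pixel columns grow to the right and rows downward; lengths in mm; the calibration is good to about 2 mm. A picture is of the moment at which its call begins. There is no depth.
- close_job(): hands the job in, once; it reports no verdict.
The state is a dict: "time_s": time; "joint_pos": joint angles; "qd": joint speeds; "joint_efforts": joint torques, N m; "ee_pos": TCP position; "ee_rot": TCP orientation; "force": force on the tool from outside, world axes, zero at the start; "torque": the same for the moment, N m; "width": finger opening in mm.
Only numpy, scipy, OpenCV 4.12 (cv2) and the standard library are available. Lean on these libraries where they do the work, as an engineer would, in place of code of your own. Each camera call takes 0.05 s, during which the arm holds its last target.

### The job

The washed aluminium tube block is standing on end on the drying mat. Turn it holes up, set it fully home, flat and square, in the well of the dry-bath heater, then shut the heater's lid and press it down until the catch snaps in and holds it closed. Set the block down, never let it drop or topple, and leave the small spare block and the upturned beaker where they stand.

Things in the scene. Friction and masses are not known exactly. Their poses are not given: they have to be found in the camera images.
- block: Aluminium block 100 x 56 x 42 mm, 0.45 kg, 15 tube holes and, near one end, a thermometer hole in one 100 x 56 face. Origin: centre of its base (the face without holes). x: length, towards the thermometer hole; y: width; z: from base to holes (mouths at z = 42 mm). At the start it stands on end, x up, origin 50 mm above the mat's top, holes facing the robot's left (+y) within 0.7 rad. Plain sides.
- mat: Thin grey ribbed drying mat fixed on the bench, 220 (x) by 240 mm (y), 3 mm thick. Origin: centre of its underside, at bench level. The block and an upturned beaker stand on it, with room to lay the block down. It lies left or right of the robot's centre line, the heater on the other side.
- bath: White heater, fixed, 240 mm deep, 170 wide. Origin: bench level below the well's centre; x to its rear (lid hinge), y its left, z up. Panel at the front (-x) slopes from 88 mm high at x = -78 to 50 mm at x = -146. Open chamber, inside 132 (x) by 134 mm (y), its walls (front 12, sides 18, rear 28 mm thick) 94 mm high; its floor is a deck at z = 62 mm with the well sunk in the middle.
- well (a point): Centre of the well's floor, 48 mm above the bench; axes as the heater's. Pocket 14 mm deep, 59 mm (x) by 103 mm (y): 1.5 mm play on each side of the block, whose length lies along y, either way round. Slippery walls: 5 mm upright, then flaring 4 mm outwards over the upper 9 mm. Seated, the block's base is at this point, 28 mm stand out of the deck; 38 mm free to chamber walls at its long sides.
- lid (a joint): Heater lid, rad: 0 shut, opening grows, stop at 1.9; starts at 1.6 to 1.8, leaning back. Stiff hinge (0.22 N m), stays where left. Clear panel in a grey frame, 160 mm wide, 5 thick, reaching 158 mm from the hinge axis, then a tab. Near 0.06 rad a tongue under its front edge meets a sprung catch; about 8 N down at the tab snaps it past and it stays shut.
- lid_hinge (a point): On the hinge axis, mid-width: 86 mm behind the well's centre along the heater's x, 94.5 mm above the bench. The axis runs along the heater's y; the shut lid's underside lies at this height.
- lid_tab (a point): Centre of the outer (upper when shut) face of the tab, a grey lip 70 mm wide, 18 deep, 7 thick in the middle of the lid's free edge; 167 mm from the hinge axis, 7 mm above the lid's underside. Moves with the lid; shut, it is 101.5 mm above the bench.
- spare_block: Bystander: a smaller aluminium block with 24 small holes, 76 x 48 x 32 mm, lying flat. Origin: centre of its underside.
- beaker: Bystander: small glass beaker, 52 mm across, 68 mm tall, standing upside down on the far half of the mat. Origin: centre of its (upward) bottom.
Not all that is in view belongs to the job. What is shaped like the block but red is not meant.

How it is judged (in metres and radians):
On the way:
1. the block sits fully down in the well, holes up, let go, with the lid still open (horizontal distance between block and well below 0.004 m and z of block in the frame of well between -0.0025 and 0.0025 m and angle between block's own z axis and vertical below 0.03 rad and angle between the x axis of block and the y axis of well, either way round below 0.045 rad and contact force between the fingers and block below 0.1 N and value of joint lid above 0.5 rad), for 0.3 s.
At the end, for the whole second after the job is handed in: The block rests in the well, holes up: its base within 2.5 mm of the well's floor and within 4 mm of its centre, tilted less than 0.03 rad and square to the well within 0.045 rad (either end to either side); the lid is shut past its catch (below 0.03 rad) and stays so; the block is at rest (horizontal distance between block and well below 0.004 m and z of block in the frame of well between -0.0025 and 0.0025 m and angle between block's own z axis and vertical below 0.03 rad and angle between the x axis of block and the y axis of well, either way round below 0.045 rad and linear speed of block below 0.01 m/s and value of joint lid below 0.03 rad); the robot touches nothing.
It fails at once if the block is dropped, toppled or knocked: it moves faster than 0.4 m/s while the fingers do not touch it (linear speed of block above 0.4 m/s and contact force between the fingers and block below 0.05 N).
It fails at once if the spare block or the beaker is moved more than 30 mm (distance of any of spare_block, beaker from where it was at the start of the episode above 0.03 m).
It also fails if it takes over 72 s, if anything falls off the work surface, if the arm or the gripper's body presses on something with over 40 N, if the wrist force passes 120 N, or if a joint passes its speed limit or range.

## Working session

There is one attempt and no reset: what is moved stays moved. The work goes in short steps, Python scripts to look and compute and a tool call to move; the robot and the scene stay as the last step left them, time stands still between calls to the robot, and variables do not carry over. Pictures are saved under pics/ and viewed, and the job is handed in when it is done.

Besides the shell and the picture viewer there is one more tool, called after "Call:" by a JSON object that holds its "name" and its "arguments". apply_moves: Moves the arm, as the interface text tells. Its arguments: {"type":"object","properties":{"commands":{"type":"string"},"force":{"type":"number"}},"required":["commands"]}

```bash
ls; mkdir -p pics; python3 - <<'E'
from cell import sense,get_image,grasp_offset
import cv2,numpy as np
print(sense(),grasp_offset)
for n in ["scene","side","wrist"]:
    d=get_image(n); cv2.imwrite(f"pics/a_{n}.png",d["frame"][:,:,::-1])
    print(n,d["fx"],d["fy"],d["cx"],d["cy"],d["k1"],np.round(d["R"],3).tolist(),np.round(d["t"],1))
E
```

```text
pics
{'time_s': 0.0, 'joint_pos': array([66.43557481, 35.29075137, -0.72506111, 81.6423438 ,  0.46434687,
       63.22021342, -2.31479171]), 'qd': array([-0.15730502, -0.07371061,  0.03189117,  0.01732397,  0.08673576,
       -0.02814751,  0.03480564]), 'joint_efforts': array([ 4.92198724e-04, -4.69215918e+01,  2.59067165e-01, -1.71034008e+01,
        9.90960543e-03,  9.58161807e-03,  1.00655134e-05]), 'ee_pos': array([ 243.71284757, -601.74057205,  230.1151359 ]), 'ee_rot': array([-9.01504421e+01, -1.18997038e-03, -1.57948222e+02]), 'force': array([-1.03709554,  0.56909719,  0.05395499]), 'torque': array([-0.06933398,  0.04584554, -0.06355589]), 'width': 85.37479030673941} -18.700000000000003
scene 434.3730759278243 434.3730759278243 282.35115151018147 206.4115249165839 0.03339825982594168 [[0.857, 0.516, -0.005], [0.414, -0.692, -0.591], [-0.309, 0.504, -0.806]] [-362.5 -183.6 1261.6]
side 391.24802498024104 391.24802498024104 272.5344634873172 204.58777331600717 -0.1137223621221383 [[-0.999, -0.049, -0.02], [-0.009, 0.536, -0.844], [0.052, -0.843, -0.536]] [ 473.   126.9 1019. ]
wrist 323.0948152577311 323.0948152577311 283.1407804461272 211.03279029881105 0.016468688853639724 [[0.375, -0.927, -0.002], [-0.888, -0.36, 0.286], [-0.265, -0.106, -0.958]] [-648.7  -36.6  379.3]
```

View pics/a_scene.png

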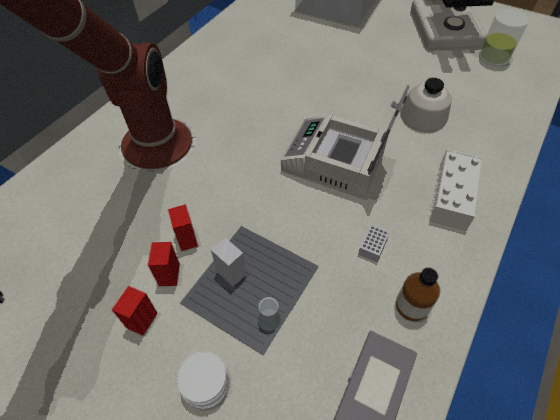

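View pics/a_side.png

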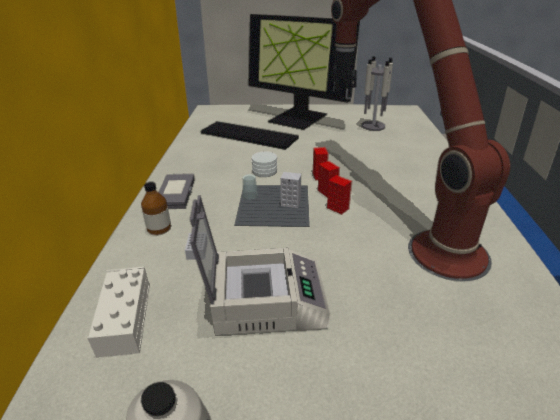

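View pics/a_wrist.png

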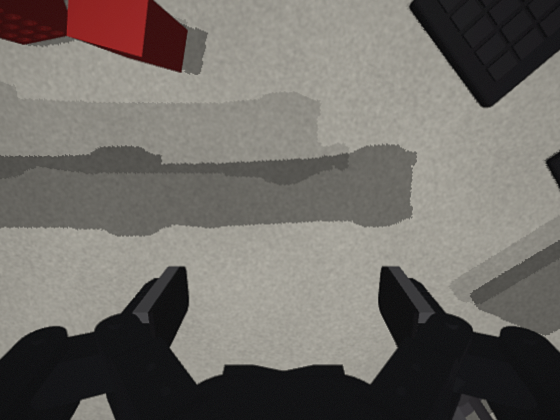

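The upright grey block is at scene (228,265). The three red ones at (183,228), (165,264) and (136,310) are decoys, and the small flat one at (373,243) is the spare. I'll enlarge crops to confirm this and measure.

```bash
cat > h.py <<'E'
import numpy as np,cv2
from cell import sense,get_image
def und(d,p):
    p=np.atleast_2d(np.array(p,float)); q=(p-[d["cx"],d["cy"]])/[d["fx"],d["fy"]]
    s=q.copy()
    for _ in range(30): s=q/(1+d["k1"]*(s**2).sum(1,keepdims=True))
    return s
def rays(d,p):
    s=und(d,p); R=np.array(d["R"]);t=np.array(d["t"])
    v=np.c_[s,np.ones(len(s))]@R   # R^T v
    v/=np.linalg.norm(v,axis=1,keepdims=True)
    return -R.T@t, v
def plane(d,p,z):
    c,v=rays(d,p); return c+v*((z-c[2])/v[:,2:3])
def proj(d,X):
    X=np.atleast_2d(np.array(X,float)); c=X@np.array(d["R"]).T+np.array(d["t"]); s=c[:,:2]/c[:,2:]
    s=s*(1+d["k1"]*(s**2).sum(1,keepdims=True)); return s*[d["fx"],d["fy"]]+[d["cx"],d["cy"]]
def tri(obs):
    A=np.zeros((3,3));b=np.zeros(3)
    for d,p in obs:
        c,v=rays(d,p);M=np.eye(3)-np.outer(v[0],v[0]);A+=M;b+=M@c
    return np.linalg.solve(A,b)
def crop(d,x0,y0,w,h,s,name):
    im=d["frame"][y0:y0+h,x0:x0+w,::-1]
    cv2.imwrite(name,cv2.resize(im,None,fx=s,fy=s,interpolation=cv2.INTER_CUBIC))
E
python3 - <<'E'
from h import *
d=get_image("scene"); e=get_image("side")
crop(d,170,220,160,140,4,"pics/b_blk.png")
crop(d,270,80,150,120,5,"pics/b_bath.png")
crop(e,180,190,160,150,4,"pics/b_bath2.png")
crop(e,225,140,160,100,5,"pics/b_blk2.png")
E
```

```text
(no output)
```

View pics/b_blk.png

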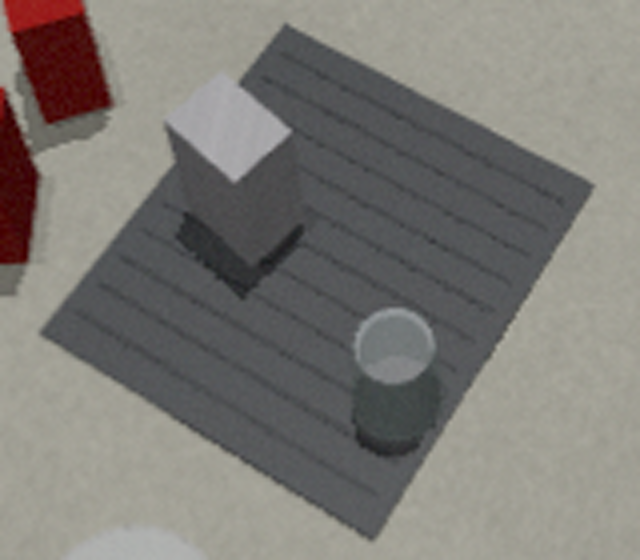

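View pics/b_bath.png

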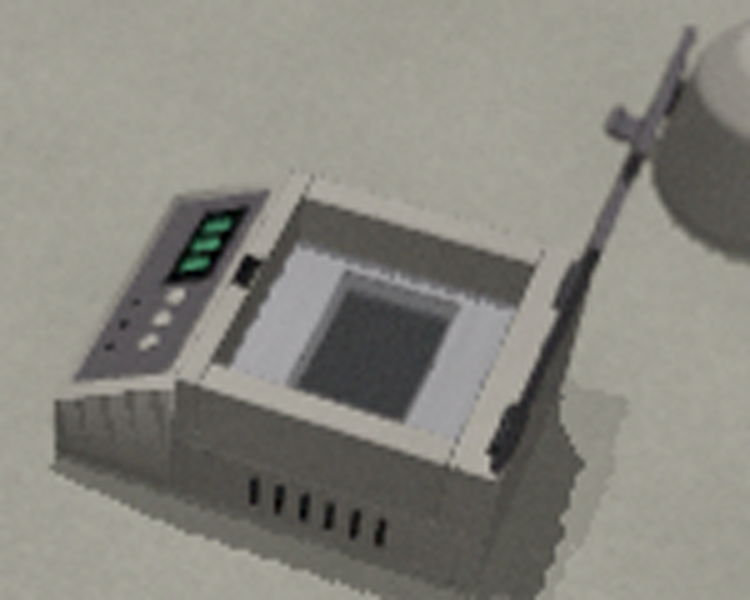

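View pics/b_bath2.png

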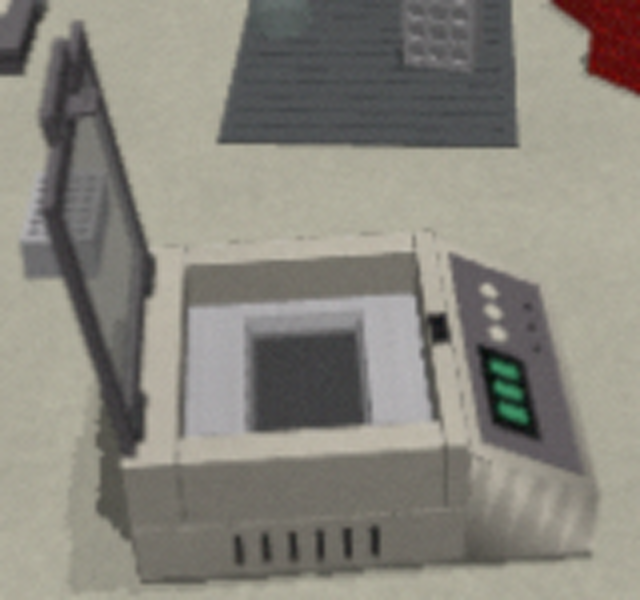

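View pics/b_blk2.png

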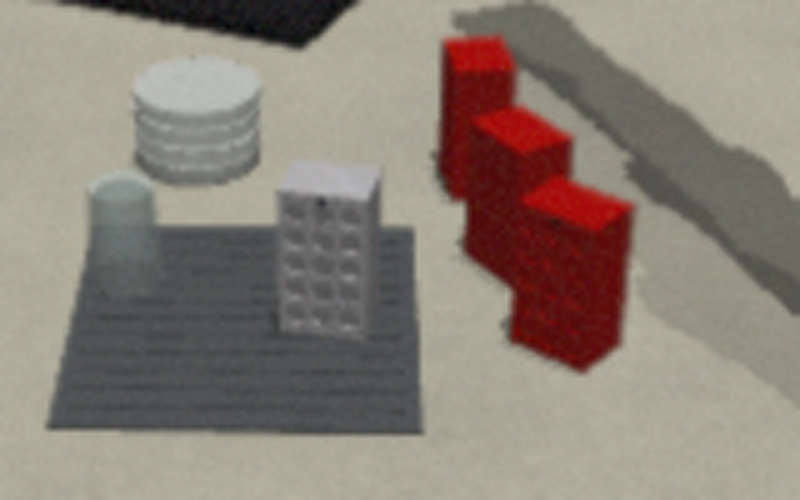

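The close-up settles it: the only grey upright 100 mm block is at side (290,190), with 15 holes and a thermometer dot near the top. Next come poses from the corners.

```bash
python3 - <<'E'
from h import *
d=get_image("scene"); e=get_image("side")
s=np.array([170,220])+np.array([(222,72),(292,130),(236,180),(166,124)])/4
P=plane(d,s,103); print(np.round(P,1)); print(P.mean(0),[np.linalg.norm(P[i]-P[(i+1)%4]) for i in range(4)])
s=np.array([225,140])+np.array([(290,163),(382,170),(376,205),(278,195)])/5
P=plane(e,s,103); print(np.round(P,1)); print(P.mean(0),[np.linalg.norm(P[i]-P[(i+1)%4]) for i in range(4)])
m=np.array([(-78,-85),(-78,85),(94,85),(94,-85)],float)
def fit(m,P):
    mc=m.mean(0);pc=P.mean(0);H=(m-mc).T@(P-pc);U,S,V=np.linalg.svd(H);R=(U@V).T
    t=pc-R@mc;return R,t,np.round((m@R.T+t)-P,1)
A=plane(d,np.array([270,80])+np.array([(178,378),(298,172),(552,250),(497,478)])/5,94)
B=plane(e,np.array([180,190])+np.array([(440,232),(468,445),(125,465),(150,248)])/4,94)
for Q in (A,B):
    R,t,r=fit(m,Q[:,:2]); print("bath",np.round(t,1),np.degrees(np.arctan2(R[1,0],R[0,0])),r.tolist())
mat=plane(d,np.array([170,220])+np.array([(285,24),(594,186),(374,540),(42,332)])/4,3);print(np.round(mat,0))
b=plane(d,np.array([170,220])+np.array([(395,346)])/4,71);print("beaker",b)
b=plane(d,np.array([[373,243]]),25);print("spare",b)
# lid top: tab
print(tri([(d,np.array([[270,80]])+np.array([[690,30]])/5),(e,np.array([[180,190]])+np.array([[78,25]])/4)]))
print(sense()["time_s"])
E
```

```text
[[ 405.8 -210.2  103. ]
 [ 459.  -220.8  103. ]
 [ 450.8 -260.6  103. ]
 [ 399.2 -252.2  103. ]]
[ 428.71961382 -235.93098063  103.        ] [np.float64(54.2121277306257), np.float64(40.69264586502443), np.float64(52.25318572061688), np.float64(42.484062307353106)]
[[ 451.7 -249.5  103. ]
 [ 395.5 -241.1  103. ]
 [ 399.7 -197.2  103. ]
 [ 457.8 -208.6  103. ]]
[ 426.17423819 -224.07702549  103.        ] [np.float64(56.787663852318374), np.float64(44.10391231859534), np.float64(59.21952815165788), np.float64(41.30376859651631)]
bath [493.3 190.6] 8.50167292652665 [[-4.2, -4.2], [-11.0, -3.1], [15.4, 7.9], [-0.2, -0.5]]
bath [493.5 197.1] 5.897527953934169 [[-1.5, -0.9], [-3.2, 2.1], [1.2, 0.9], [3.5, -2.1]]
[[ 373. -116.    3.]
 [ 592. -117.    3.]
 [ 592. -356.    3.]
 [ 373. -354.    3.]]
beaker [[ 562.67429294 -284.50648571   71.        ]]
spare [[677.70880024  -6.73805     25.        ]]
[600.0242478  216.53597381 298.59508925]
0.35
```

```bash
cat >> h.py <<'E'
def to(x,y,z,yaw,cur=None):
    """tool shift & turn to reach target TCP world pose"""
    s=sense(); p=s["ee_pos"]; r=s["ee_rot"]; w=np.radians(r[2])
    D=np.array([x,y,z])-p; c,n=np.cos(w),np.sin(w)
    dx=D[0]*c+D[1]*n; dz=-D[0]*n+D[1]*c; t=-((yaw-r[2]+180)%360-180)
    print("pose",np.round(p,1),np.round(r,2),"-> shift x %.1f y %.1f z %.1f turn %.1f  t=%.2f"%(dx,-D[2],dz,t,s["time_s"]))
E
python3 - <<'E'
from h import *
w=get_image("wrist");s=sense()
c=-np.array(w["R"]).T@np.array(w["t"])-s["ee_pos"]
a=np.radians(s["ee_rot"][2]);x=[np.cos(a),np.sin(a)];z=[-np.sin(a),np.cos(a)]
print("cam in tool x,y,z",c[:2]@x,-c[2],c[:2]@z)
R=np.array(w["R"])[2];print("optical axis tool",R[:2]@x,-R[2],R[:2]@z)
d=get_image("scene")
print(plane(d,[(180,208),(193,246),(160,245),(130,290),(170,285)],[103,0,103,103,0][0])[[0,2,3]],plane(d,[(193,246),(178,235),(170,285)],0))
to(428,-232,231,-100.5); to(428,-232,231,79.5)
E
```

```text
cam in tool x,y,z -73.19857091976705 -142.46841523050674 -0.25674635757848924
optical axis tool 0.28551528273846827 0.9583741510860967 -9.926116519932714e-05
[[ 269.4114055  -197.5062345   103.        ]
 [ 295.19237056 -296.83370967  103.        ]
 [ 313.06156927 -408.37325925  103.        ]] [[ 3.04082041e+02 -2.22311822e+02 -1.13686838e-13]
 [ 2.52725510e+02 -2.16197825e+02 -1.13686838e-13]
 [ 3.23343599e+02 -3.31178899e+02  1.13686838e-13]]
pose [ 244.  -602.4  231.2] [ -90.02    0.   -157.95] -> shift x -309.6 y 0.2 z -274.2 turn -57.5  t=0.45
pose [ 244.  -602.4  231.2] [ -90.02    0.   -157.95] -> shift x -309.6 y 0.2 z -274.2 turn 122.5  t=0.45
```

Call:
{"name": "apply_moves", "arguments": {"commands": "85 -31 0 -27 -6; 85 -62 0 -54 -12; 85 -93 0 -81 -18; 85 -124 0 -108 -24; 85 -155 0 -135 -30; 85 -186 0 -162 -36; 85 -217 0 -189 -42; 85 -248 0 -216 -48; 85 -279 0 -247 -54; 85 -309 0 -274 -57.5; 85 -309 0 -274 -57.5; 85 -309 0 -274 -57.5; 85 -309 0 -274 -57.5"}}

```text
time_s: 1.53
ee_pos: [427.3, -233.1, 231.4]
ee_rot: [-90.0, -0.1, -100.5]
force: [0.1, -0.4, -0.7]
width: 84.8
```

```bash
python3 - <<'E'
from h import *
w=get_image("wrist"); cv2.imwrite("pics/c_wrist.png",w["frame"][:,:,::-1])
s=sense();print(s["ee_pos"],s["ee_rot"],s["joint_pos"],s["time_s"])
E
```

```text
[ 426.88906465 -234.04010557  231.32492521] [-9.00170951e+01 -6.69295864e-02 -1.00609795e+02] [ 40.1104726   21.81823357 -19.35026584 107.41844815   9.04901854
  52.24014132   5.87288651] 1.5833
```

View pics/c_wrist.png

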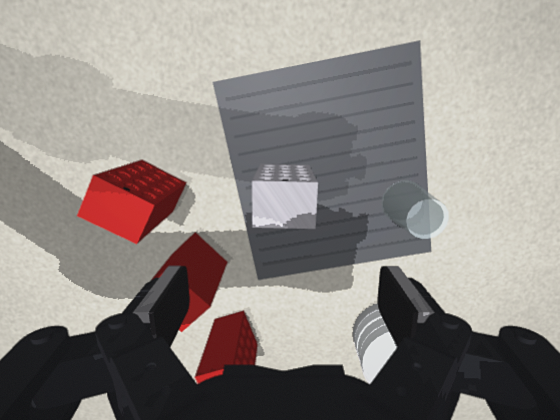

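```bash
python3 - <<'E'
from h import *
w=get_image("wrist"); crop(w,230,150,110,90,7,"pics/d.png")
P=plane(w,[(252,182),(318,182),(316.5,228),(252,227)],103);print(np.round(P,1),P.mean(0))
E
```

```text
[[ 404.5 -211.5  103. ]
 [ 459.7 -221.8  103. ]
 [ 452.  -262.7  103. ]
 [ 395.9 -251.2  103. ]] [ 428.02766841 -236.79609984  103.        ]
```

View pics/d.png

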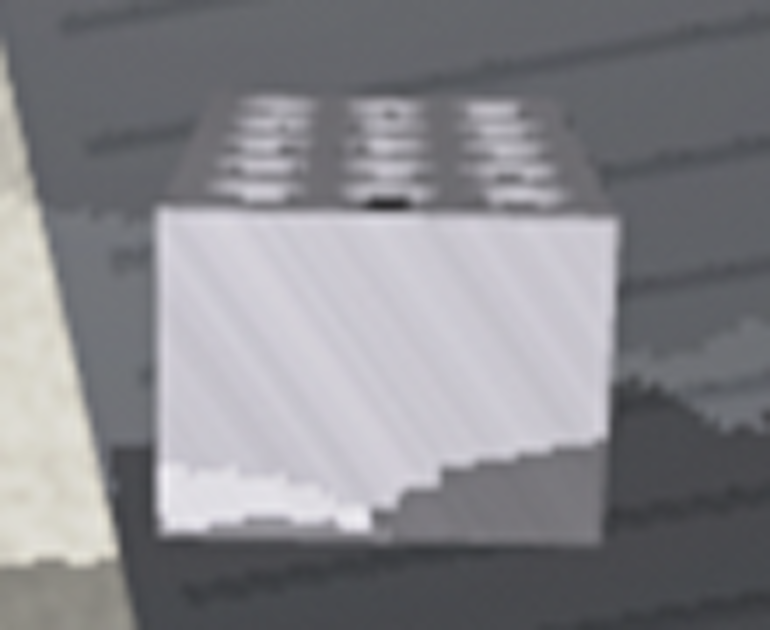

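```bash
python3 - <<'E'
from h import *
w=get_image("wrist")
P=plane(w,np.array([230,150])+np.array([(157,208),(619,216),(603,543),(158,538)])/7,103)[:,:2]
m=np.array([(-28,21),(28,21),(28,-21),(-28,-21)],float)
mc=m.mean(0);pc=P.mean(0);U,S,V=np.linalg.svd((m-mc).T@(P-pc));R=(U@V).T
print(P.round(1),pc,np.degrees(np.arctan2(R[1,0],R[0,0])),np.round(m@R.T+pc-P,1))
E
```

```text
[[ 405.1 -209.9]
 [ 460.  -221.3]
 [ 451.6 -262.5]
 [ 396.2 -251.4]] [ 428.21976942 -236.27954982] -11.634033630762385 [[-0.  -0.2]
 [-0.2 -0.1]
 [-0.1  0. ]
 [ 0.4  0.2]]
```

```bash
python3 - <<'E'
from h import *
to(428,-237.3,150,-101.6)
E
```

```text
pose [ 426.7 -234.4  231.2] [-9.0020e+01 -5.0000e-02 -1.0068e+02] -> shift x 2.6 y 81.2 z 1.8 turn 0.9  t=1.68
```

Call:
{"name": "apply_moves", "arguments": {"commands": "85 2.6 20 1.8 0.9; 85 2.6 50 1.8 0.9; 85 2.6 81 1.8 0.9; 85 2.6 81 1.8 0.9; 85 2.6 81 1.8 0.9; 85 2.6 81 1.8 0.9", "force": 30}}

```text
time_s: 2.18
ee_pos: [429.5, -236.4, 151.5]
ee_rot: [-89.9, -0.0, -101.4]
force: [0.0, 0.6, 0.2]
width: 84.8
```

```bash
python3 - <<'E'
from h import *
w=get_image("wrist"); cv2.imwrite("pics/e.png",w["frame"][:,:,::-1])
d=get_image("side"); crop(d,225,100,160,140,5,"pics/e2.png")
to(428,-237.3,71,-101.6)
E
```

```text
pose [ 430.  -236.2  152.1] [-8.978e+01 -6.000e-02 -1.014e+02] -> shift x 1.4 y 81.1 z -1.8 turn 0.2  t=2.28
```

View pics/e.png

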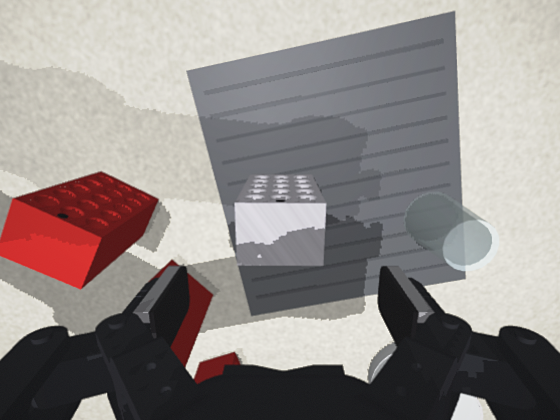

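View pics/e2.png

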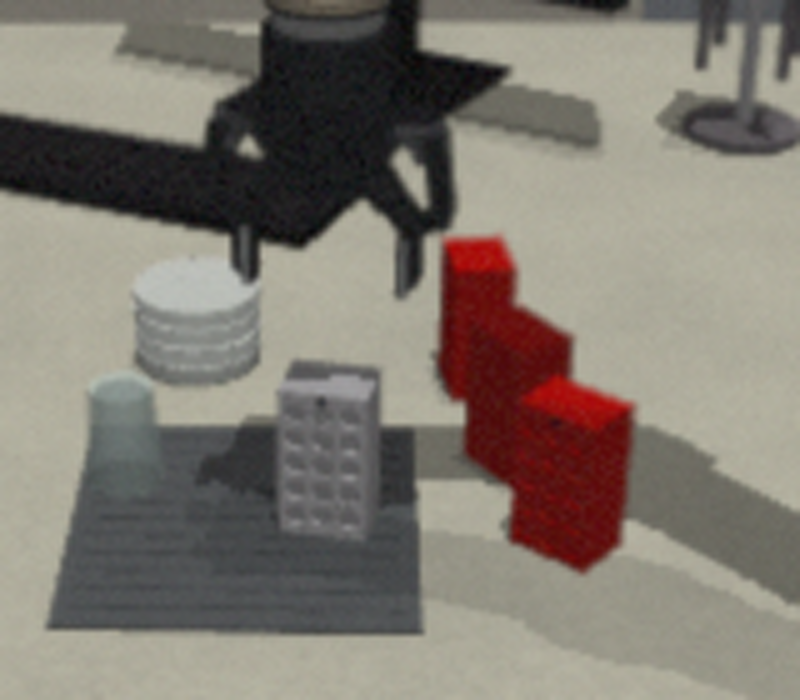

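Call:
{"name": "apply_moves", "arguments": {"commands": "85 1 30 -1 0.2; 85 1 60 -1 0.2; 85 1 86 -1 0.2; 85 1 86 -1 0.2; 85 1 86 -1 0.2; 40 1 86 -1 0.2; 40 1 86 -1 0.2; 40 1 86 -1 0.2; 40 1 86 -1 0.2; 40 1 86 -1 0.2", "force": 25}}

```text
time_s: 3.12
ee_pos: [428.4, -236.7, 66.2]
ee_rot: [-89.8, -0.1, -101.6]
force: [-1.8, -0.1, 6.0]
width: 56.0
```

```bash
python3 - <<'E'
from h import *
w=get_image("wrist"); cv2.imwrite("pics/f.png",w["frame"][:,:,::-1])
d=get_image("side"); crop(d,225,130,160,110,5,"pics/f2.png")
s=sense();print(s["ee_pos"],s["ee_rot"],s["force"],s["width"],s["time_s"])
E
```

```text
[ 428.36054785 -236.66780807   66.24565432] [-8.98410616e+01 -6.74579559e-02 -1.01567511e+02] [-2.9883      1.05993794  6.75961928] 55.65054492501708 3.2167
```

View pics/f.png

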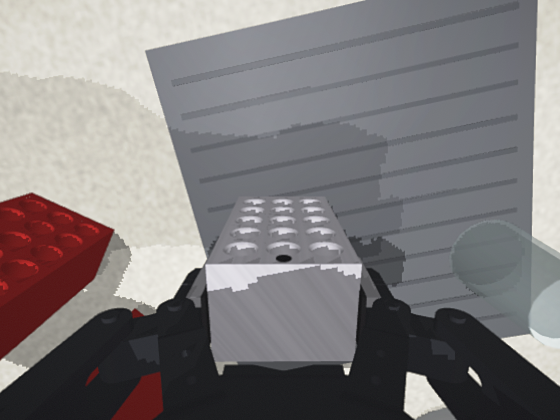

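View pics/f2.png

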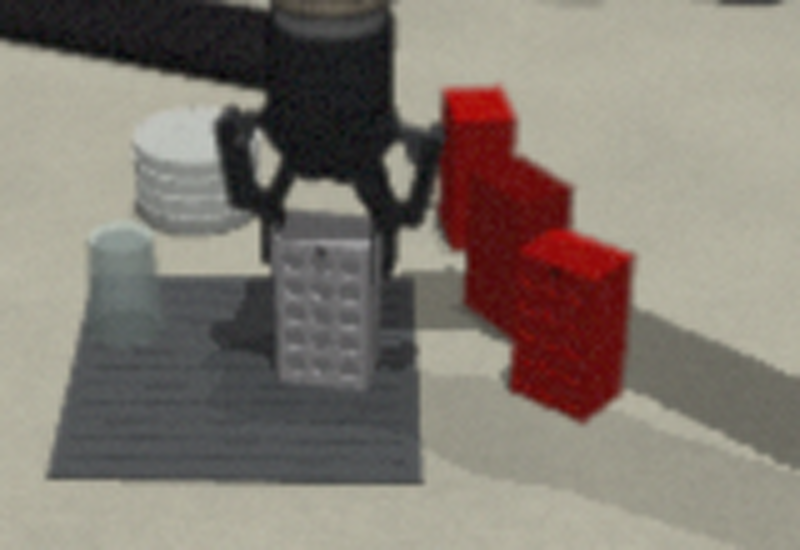

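The wrist view shows the block gripped at 56 mm and upright, with its top at rows 265–360. I'll lift it a little and shift it +y to make room for laying it down.

Call:
{"name": "apply_moves", "arguments": {"commands": "40 0 -4 0 0; 40 0 -8 0 0; 40 -10 -8 0 0; 40 -25 -8 0 0; 40 -40 -8 0 0; 40 -50 -8 0 0; 40 -50 -8 0 0; 40 -50 -8 0 0; 40 -50 -5 0 0; 40 -50 -3 0 0; 40 -50 -2 0 0; 40 -50 -1 0 0; 40 -50 -1 0 0"}}

```text
time_s: 4.3
ee_pos: [437.2, -188.2, 66.3]
ee_rot: [-90.0, -0.1, -101.6]
force: [-2.6, 0.4, 7.2]
width: 55.5
```

```bash
python3 - <<'E'
from h import *
w=get_image("wrist"); cv2.imwrite("pics/g.png",w["frame"][:,:,::-1])
d=get_image("side"); crop(d,225,130,160,110,5,"pics/g2.png")
s=sense();print(s["ee_pos"],s["ee_rot"],s["force"],s["width"],s["time_s"])
E
```

```text
[ 437.16197335 -188.19633034   66.32416036] [-9.00087813e+01 -7.58178007e-02 -1.01645813e+02] [-3.0336569  -1.09265279  7.46261337] 55.78657505377539 4.4
```

View pics/g2.png

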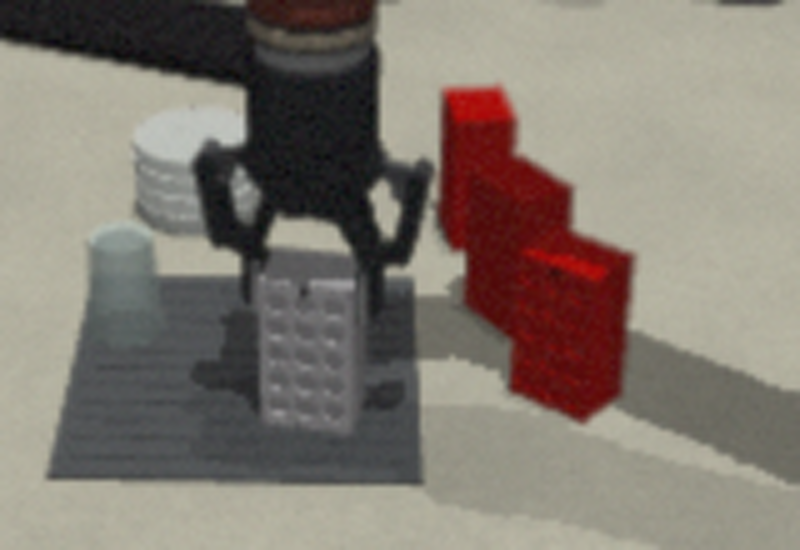

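Call:
{"name": "apply_moves", "arguments": {"commands": "40 4 1 0 0; 40 8 1 0 0; 40 12 0.5 0 0; 40 16 0.5 0 0; 40 16 0.5 0 0"}}

```text
time_s: 4.82
ee_pos: [433.9, -201.0, 66.4]
ee_rot: [-90.1, 0.1, -101.5]
force: [-3.9, 5.9, 14.1]
width: 55.7
```

```bash
python3 - <<'E'
from h import *
w=get_image("wrist"); cv2.imwrite("pics/i.png",w["frame"][:,:,::-1])
d=get_image("scene"); crop(d,170,200,160,110,5,"pics/i2.png")
s=sense();print(s["ee_pos"],s["ee_rot"],s["force"],s["torque"],s["width"],s["time_s"])
E
```

```text
[ 433.90650227 -200.95486371   66.45999835] [-9.00832798e+01  1.01453266e-01 -1.01525971e+02] [-3.81111007  5.45248479 14.34223551] [ 1.43634468  0.95116978 -0.0858639 ] 55.876939738328524 4.9167
```

View pics/i.png

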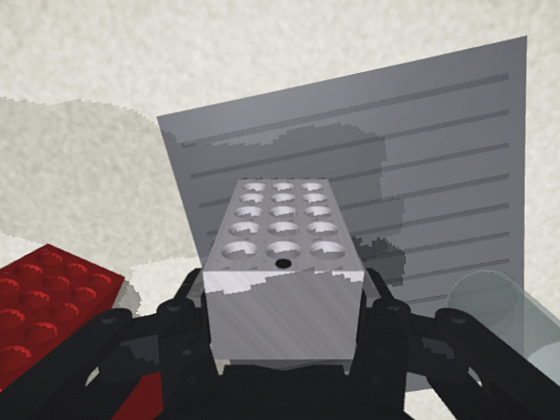

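View pics/i2.png

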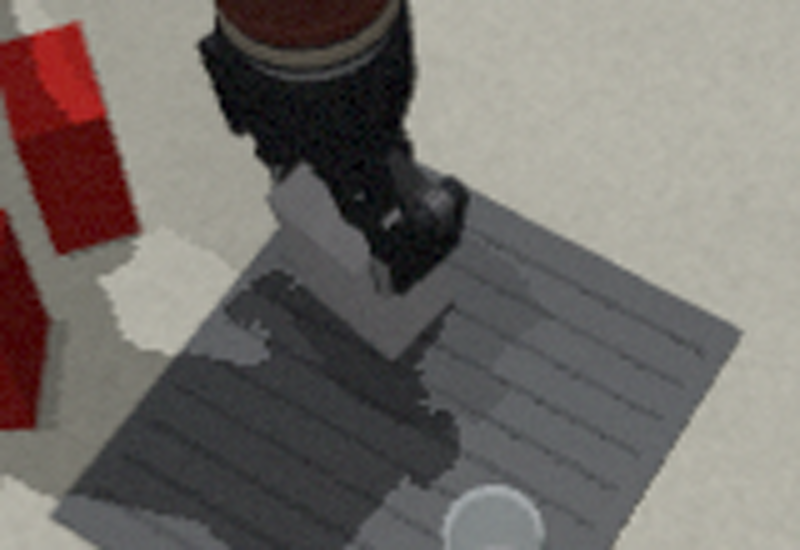

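The hole face has grown in the wrist view (rows 180–270), so the block is pivoting in the grip. Continuing the arc.

Call:
{"name": "apply_moves", "arguments": {"commands": "40 4 0 0 0; 40 7.5 0 0 0; 40 11.5 0.3 0 0; 40 15.3 0.6 0 0; 40 19 1.2 0 0; 40 23 2 0 0; 40 27 3 0 0; 40 30.7 4 0 0; 40 34.5 5 0 0; 40 38 6.5 0 0; 40 41.5 8 0 0; 40 45 10 0 0"}}

```text
time_s: 5.92
ee_pos: [424.6, -246.6, 55.6]
ee_rot: [-90.1, 0.0, -101.6]
force: [-1.9, 1.1, 6.6]
width: 55.8
```

```bash
python3 - <<'E'
from h import *
w=get_image("wrist"); cv2.imwrite("pics/j.png",w["frame"][:,:,::-1])
s=sense();print(s["ee_pos"],s["ee_rot"],s["force"],s["torque"],s["width"],s["time_s"])
E
```

```text
[ 424.37847346 -247.47438293   55.16774113] [-9.00952636e+01 -1.32162619e-03 -1.01629206e+02] [-1.6443334   1.38705307  5.40565099] [0.8770982  0.50923616 0.10555086] 55.851032151477625 5.9667
```

View pics/j.png

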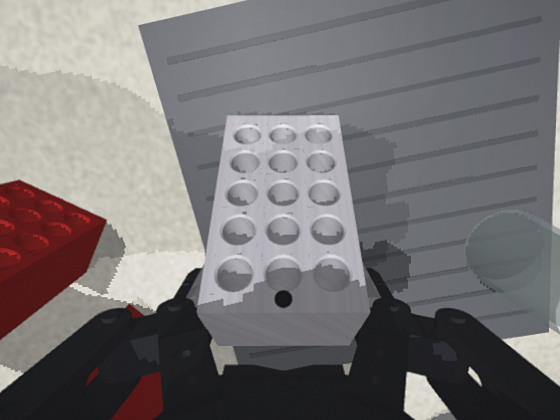

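Call:
{"name": "apply_moves", "arguments": {"commands": "40 3.5 2 0 0; 40 7 3.7 0 0; 40 10.3 6 0 0; 40 13.6 8.2 0 0; 40 16.6 10.7 0 0; 40 19.6 13.2 0 0; 40 22.4 16 0 0; 40 25.2 18.8 0 0; 40 27.8 21.8 0 0; 40 30.3 24.8 0 0; 40 32.6 28 0 0; 40 35 31 0 0; 40 35 31 0 0"}}

```text
time_s: 7.05
ee_pos: [417.7, -281.6, 22.9]
ee_rot: [-90.1, 0.0, -101.6]
force: [-2.2, -0.7, 1.7]
width: 55.6
```

```bash
python3 - <<'E'
from h import *
w=get_image("wrist"); cv2.imwrite("pics/k.png",w["frame"][:,:,::-1])
d=get_image("side"); crop(d,225,130,160,110,5,"pics/k2.png")
s=sense();print(s["ee_pos"],s["ee_rot"],s["force"],s["torque"],s["width"],s["time_s"])
E
```

```text
[ 418.4663109  -281.41267279   23.23377746] [-8.99956337e+01  9.26907672e-03 -1.01577088e+02] [-1.53512605  0.07056649 -2.87080125] [-0.02299537  0.31339966  0.0689722 ] 55.72948053227563 7.15
```

View pics/k.png

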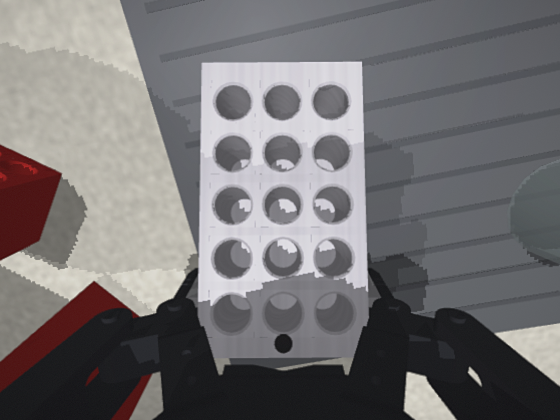

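View pics/k2.png

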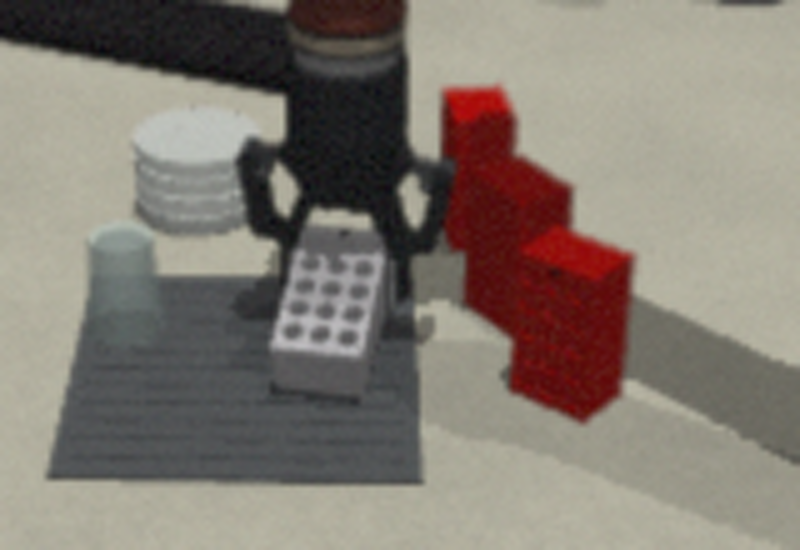

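Call:
{"name": "apply_moves", "arguments": {"commands": "40 2 3.4 0 0; 40 4 6.8 0 0; 40 5.7 10.3 0 0; 40 7.3 14 0 0; 40 8.3 16.5 0 0; 40 8.3 16.5 0 0"}}

```text
time_s: 7.65
ee_pos: [417.1, -289.5, 6.9]
ee_rot: [-90.0, 0.0, -101.6]
force: [-1.3, -0.3, 1.9]
width: 56.0
```

```bash
python3 - <<'E'
from h import *
w=get_image("wrist"); cv2.imwrite("pics/l.png",w["frame"][:,:,::-1])
d=get_image("side"); crop(d,265,160,80,60,8,"pics/l2.png")
s=sense();print(s["ee_pos"],s["ee_rot"],s["force"],s["torque"],s["width"],s["time_s"])
E
```

```text
[ 417.09465384 -289.50178973    7.1202375 ] [-8.99636366e+01  7.53565455e-04 -1.01550304e+02] [-2.17948003  0.51687002 -0.06751122] [0.31704166 0.33686724 0.16341844] 55.921882024079764 7.75
```

View pics/l.png

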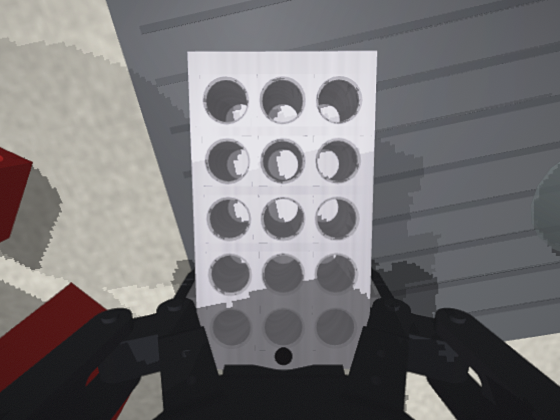

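View pics/l2.png

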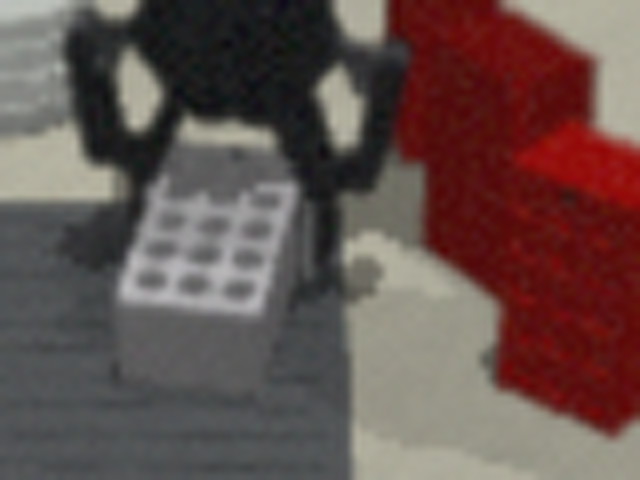

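```bash
python3 - <<'E'
from h import *
d=get_image("side"); s=sense(); p=s["ee_pos"]; a=np.radians(s["ee_rot"][2])
z=np.array([-np.sin(a),np.cos(a),0]); x=np.array([np.cos(a),np.sin(a),0])
for o in(-34,34):
  for h in (0,5,10,15,20):
    q=p+z*o-x*11; q[2]=h; print(o,h,((proj(d,q)-[265,160])*8).round(0))
w=get_image("wrist")
P=[plane(w,[(188,52),(377,52)],45)];print(P)
crop(d,255,160,70,52,11,"pics/m2.png")
crop(get_image("scene"),200,230,80,60,10,"pics/m.png")
E
```

```text
-34 0 [[309. 301.]]
-34 5 [[309. 291.]]
-34 10 [[310. 280.]]
-34 15 [[310. 269.]]
-34 20 [[310. 259.]]
34 0 [[146. 283.]]
34 5 [[146. 272.]]
34 10 [[146. 262.]]
34 15 [[145. 251.]]
34 20 [[145. 240.]]
[array([[ 408.15690559, -195.08325445,   45.        ],
       [ 462.51370869, -206.1852522 ,   45.        ]])]
```

View pics/m.png

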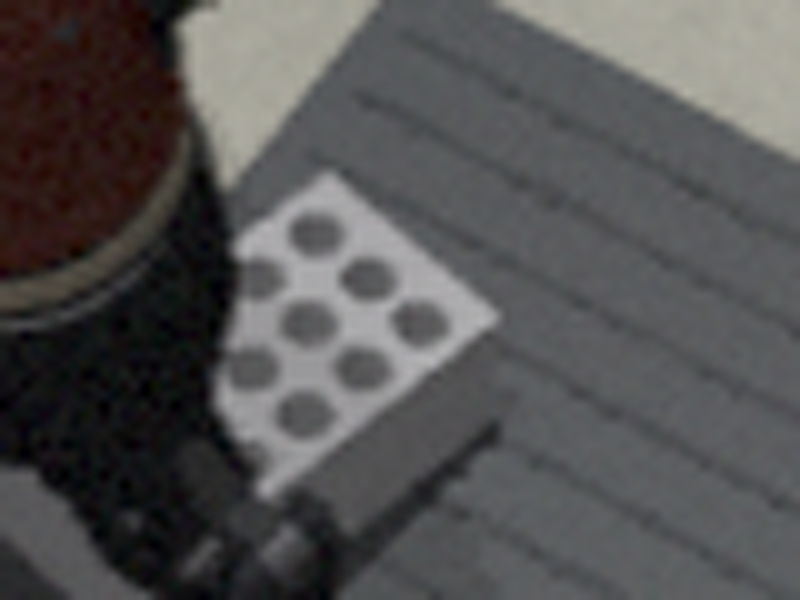

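View pics/m2.png

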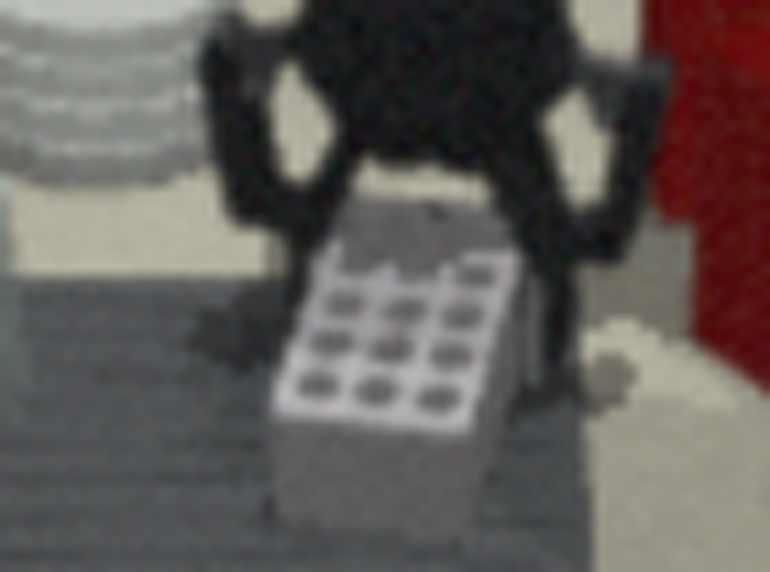

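Call:
{"name": "apply_moves", "arguments": {"commands": "40 0.5 2 0 0; 40 1 4 0 0; 40 1.3 6 0 0; 40 1.3 6 0 0"}}

```text
time_s: 8.23
ee_pos: [416.8, -292.1, 1.5]
ee_rot: [-89.9, -0.1, -101.6]
force: [-1.8, -2.9, 1.9]
width: 55.5
```

```bash
cat > tilt.py <<'E'
from h import *
w=get_image("wrist"); cv2.imwrite("pics/n.png",w["frame"][:,:,::-1])
d=get_image("side");crop(d,255,160,70,52,11,"pics/n2.png")
s=sense();print(s["ee_pos"],s["ee_rot"],s["force"],s["torque"],s["width"],s["time_s"])
E
python3 tilt.py
```

```text
[ 416.80169996 -292.04682078    1.55299172] [-8.99194473e+01 -9.42195655e-02 -1.01626608e+02] [-1.82178407 -2.67154994  2.33117883] [-0.30589902  0.41171514  0.11198249] 55.76630677654526 8.3333
```

View pics/n.png

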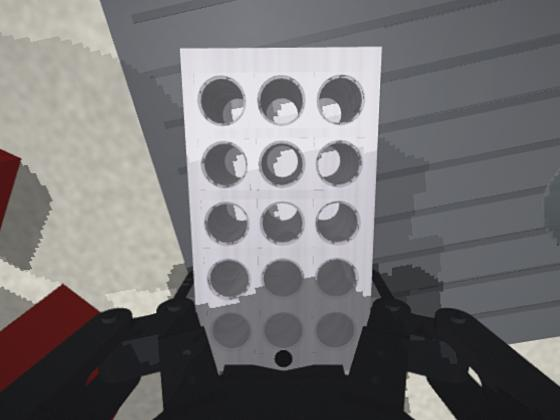

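View pics/n2.png

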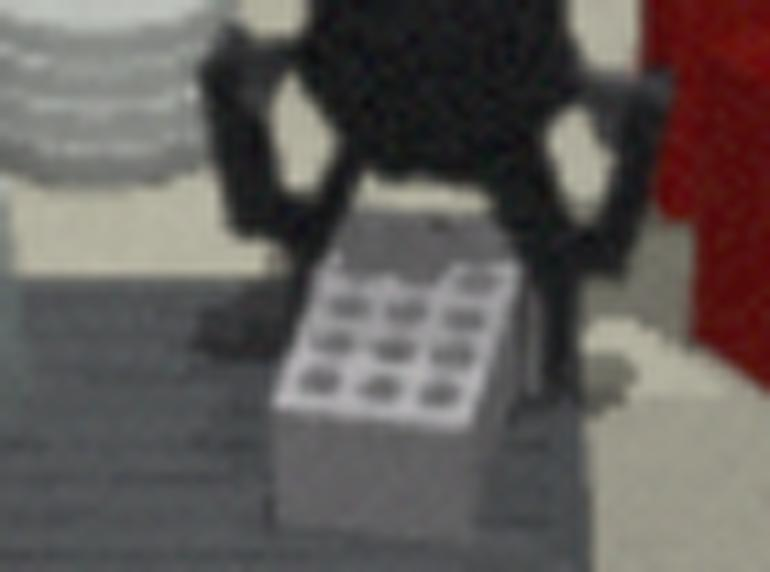

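Call:
{"name": "apply_moves", "arguments": {"commands": "40 0.2 1 0 0; 40 0.3 2 0 0; 40 0.4 3 0 0; 40 0.4 3 0 0"}}

```text
time_s: 8.67
ee_pos: [416.5, -292.7, -1.0]
ee_rot: [-89.9, -0.1, -101.6]
force: [-2.7, -4.2, 8.0]
width: 55.7
```

```bash
python3 tilt.py
```

```text
[ 416.48540895 -292.67371474   -0.98351885] [ -89.93825785   -0.13087809 -101.60848315] [-3.16408676 -3.67267943  7.07702884] [-0.55633717  0.68267355  0.12780362] 55.821871479631874 8.7667
```

View pics/n.png

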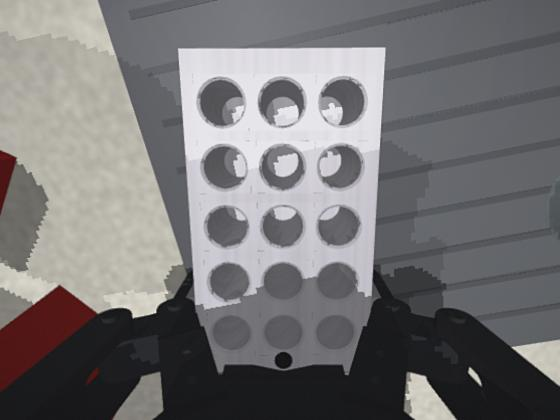

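Tilt is about 6° and the fingertips touch the mat. The COM has about 5 mm left to fall, roughly 0.28 m/s at worst, which is under the 0.4 m/s limit. I'll lower 1 mm more at low grip, then ease open.

Call:
{"name": "apply_moves", "arguments": {"commands": "50 0.2 1 0 0; 50 0.2 1.5 0 0; 55 0.2 1.5 0 0; 56 0.2 1.5 0 0; 56.5 0.2 1.5 0 0; 57 0.2 1.5 0 0; 58 0.2 1.5 0 0; 60 0.2 1 0 0; 60 0.2 1 0 0", "force": 20}}

```text
time_s: 9.52
ee_pos: [418.1, -291.6, -1.9]
ee_rot: [-89.8, -0.0, -101.5]
force: [-0.3, -2.0, 7.9]
width: 59.7
```

```bash
python3 tilt.py
```

```text
[ 418.08211041 -291.61613791   -1.91644397] [-8.98026286e+01 -3.62378998e-02 -1.01520985e+02] [-0.69627125 -1.25957964  7.6489425 ] [-0.38350763  0.31566714  0.09673208] 59.958724566002296 9.6167
```

View pics/n.png

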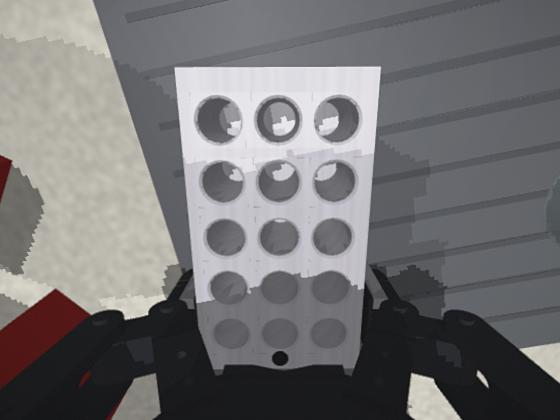

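Call:
{"name": "apply_moves", "arguments": {"commands": "66 0 -4 0 0; 80 0 -14 0 0; 85 0 -40 0 0; 85 0 -75 0 0; 85 -15 -110 0 0; 85 -30 -130 0 0; 85 -30 -130 0 0; 85 -30 -130 0 0", "force": 50}}

```text
time_s: 10.28
ee_pos: [423.4, -260.8, 128.6]
ee_rot: [-89.8, -0.0, -101.4]
force: [-0.3, 0.2, -0.5]
width: 84.9
```

```bash
python3 tilt.py
```

```text
[ 421.43604481 -261.83384919  126.52403364] [-9.01158473e+01  1.98759767e-02 -1.01571323e+02] [-0.06531722 -0.50271894 -0.25911327] [-0.01044805 -0.01213067  0.00442588] 84.80655856059529 10.3833
```

View pics/n.png

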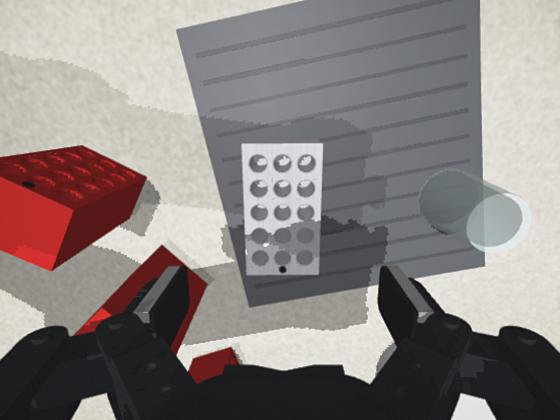

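The block lies flat with its holes up, corners near (242,144), (323,143), (319,275) and (247,274). Refining those.

```bash
python3 - <<'E'
from h import *
w=get_image("wrist"); crop(w,232,130,100,158,3.7,"pics/o.png")
import json
E
```

```text
(no output)
```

View pics/o.png

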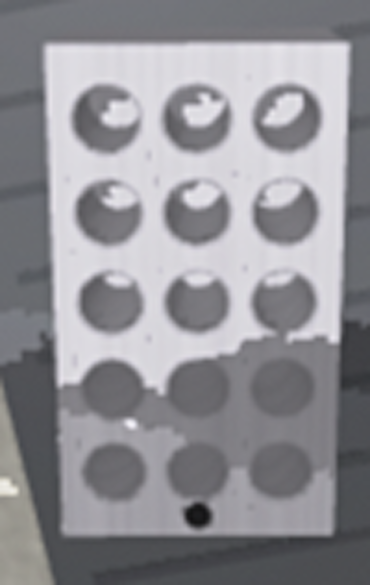

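```bash
cat >> h.py <<'E'
def fit(m,P):
    m=np.array(m,float);mc=m.mean(0);pc=P.mean(0);U,S,V=np.linalg.svd((m-mc).T@(P-pc))
    R=(U@np.diag([1,np.sign(np.linalg.det(U@V))])@V).T;t=pc-R@mc
    return t,np.degrees(np.arctan2(R[1,0],R[0,0])),np.round(m@R.T+t-P,1).tolist()
E
python3 - <<'E'
from h import *
w=get_image("wrist")
px=np.array([232,130])+np.array([(44,43),(349,42),(334,535),(63,534)])/3.7
P=plane(w,px,45)[:,:2]
t,a,r=fit([(-28,50),(28,50),(28,-50),(-28,-50)],P);print(t,a,r)
to(t[0],t[1],60,a-90)
E
```

```text
[ 424.04510687 -256.72780234] -11.34535867141031 [[0.0, -0.0], [0.1, 0.0], [-0.1, 0.2], [-0.0, -0.2]]
pose [ 421.2 -262.1  126. ] [-9.0180e+01  4.0000e-02 -1.0162e+02] -> shift x -5.8 y 66.0 z 1.7 turn -0.3  t=10.48
```

Call:
{"name": "apply_moves", "arguments": {"commands": "85 -5.5 20 1.5 -0.3; 85 -5.5 50 1.5 -0.3; 85 -5.5 80 1.5 -0.3; 85 -5.5 105 1.5 -0.3; 85 -5.5 110 1.5 -0.3; 85 -5.5 110 1.5 -0.3; 85 -5.5 110 1.5 -0.3", "force": 50}}

```text
time_s: 11.07
ee_pos: [425.0, -256.9, 17.2]
ee_rot: [-90.0, 0.0, -101.3]
force: [-1.3, -0.5, 0.3]
width: 84.8
```

```bash
python3 tilt.py; python3 -c "
from h import *
to(424.05,-256.7,16,-101.35)"
```

```text
[ 425.82597817 -257.28714824   18.43515724] [-8.98690812e+01 -3.45566941e-02 -1.01272371e+02] [-0.36174472 -0.24175304 -0.23096756] [-0.05365959 -0.02735582  0.02233069] 85.12584774084317 11.1667
pose [ 425.8 -257.3   18.4] [-8.9870e+01 -3.0000e-02 -1.0127e+02] -> shift x -0.2 y 2.4 z -1.9 turn 0.1  t=11.17
```

View pics/n.png

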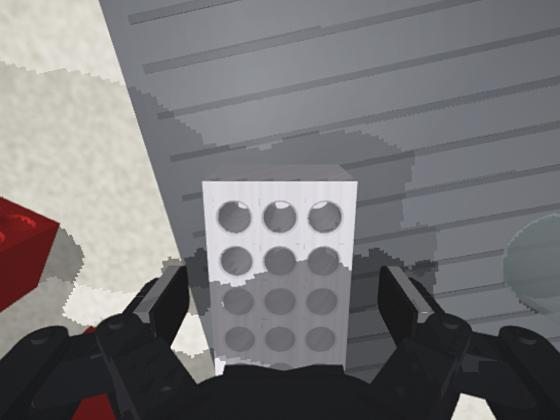

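Call:
{"name": "apply_moves", "arguments": {"commands": "85 0 2 -1 0; 60 0 2 -1 0; 40 0 2 -1 0; 40 0 2 -1 0; 40 0 2 -1 0; 40 0 2 -1 0; 40 0 2 -1 0; 40 0 2 -1 0; 40 0 -5 -1 0; 40 0 -15 -1 0; 40 0 -30 -1 0; 40 0 -30 -1 0", "force": 50}}

```text
time_s: 12.17
ee_pos: [425.2, -257.1, 49.5]
ee_rot: [-89.8, -0.1, -101.3]
force: [1.7, 0.2, -4.8]
width: 55.3
```

```bash
python3 tilt.py; python3 -c "
from h import *
to(493,195,230,-84)"
```

```text
[ 424.19584967 -256.73429846   47.81507439] [-8.99273570e+01 -1.40122375e-02 -1.01264279e+02] [-0.47316415 -0.09623591 -5.57738087] [0.01447201 0.00163293 0.01003812] 54.99443108010455 12.2667
pose [ 424.2 -256.7   47.8] [-8.9930e+01 -1.0000e-02 -1.0126e+02] -> shift x -456.5 y -182.2 z -20.8 turn -17.3  t=12.27
```

View pics/n.png

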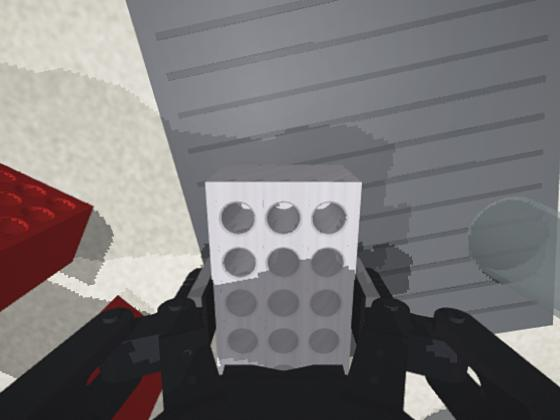

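View pics/n2.png

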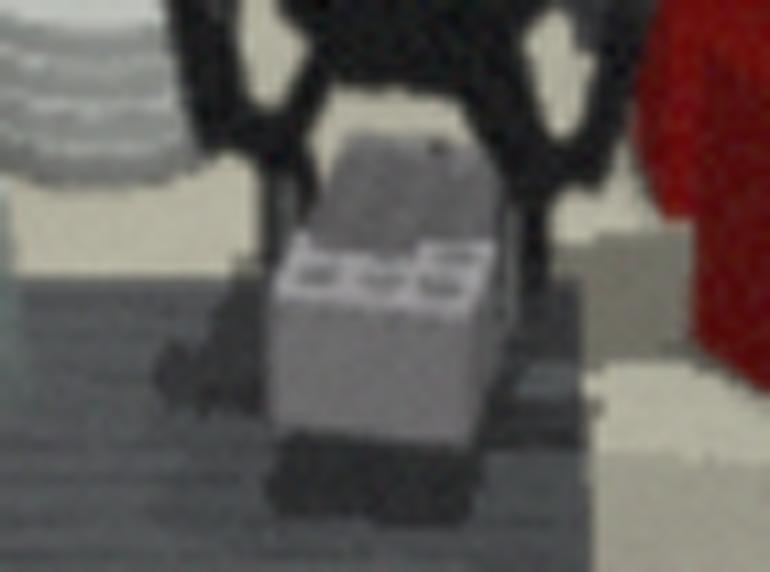

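```bash
python3 -c "
from h import *
to(487,85,215,-84)"
```

```text
pose [ 424.2 -256.7   47.8] [-8.9930e+01 -1.0000e-02 -1.0126e+02] -> shift x -347.4 y -167.2 z -5.2 turn -17.3  t=12.27
```

Call:
{"name": "apply_moves", "arguments": {"commands": "40 0 -20 0 0; 40 0 -45 0 0; 40 -10 -70 0 0; 40 -30 -95 0 -1; 40 -60 -120 0 -3; 40 -90 -145 -1 -5; 40 -120 -160 -2 -7; 40 -150 -167 -3 -9; 40 -180 -167 -3 -11; 40 -210 -167 -4 -13; 40 -240 -167 -5 -15; 40 -270 -167 -5 -17.3; 40 -300 -167 -5 -17.3; 40 -325 -167 -5 -17.3; 40 -340 -167 -5 -17.3; 40 -347 -167 -5 -17.3; 40 -347 -167 -5 -17.3; 40 -347 -167 -5 -17.3; 40 -347 -167 -5 -17.3"}}

```text
time_s: 13.85
ee_pos: [486.3, 82.5, 213.7]
ee_rot: [-90.1, -0.1, -84.1]
force: [0.0, -0.8, -5.3]
width: 55.2
```

```bash
python3 tilt.py
```

```text
[486.58467309  82.79924828 214.04612022] [-9.00545221e+01 -6.72827645e-02 -8.41189075e+01] [-0.20159101  0.30285328 -4.52216334] [ 0.02553632 -0.00700773 -0.01764352] 55.43285049091646 13.95
```

View pics/n.png

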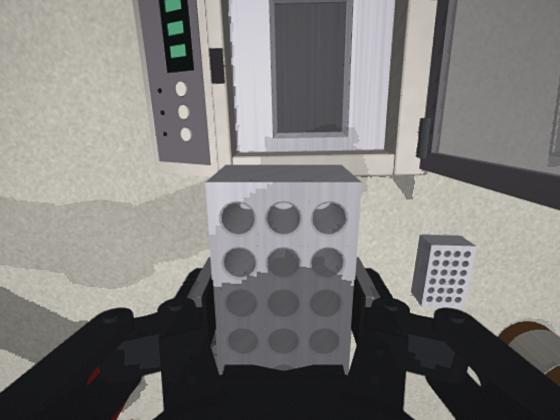

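Call:
{"name": "apply_moves", "arguments": {"commands": "40 -10 -25 0 0; 40 -20 -50 0 0; 40 -30 -75 0 0; 40 -35 -90 0 0; 40 -35 -90 0 0; 40 -35 -90 0 0; 40 -35 -90 0 0"}}

```text
time_s: 14.53
ee_pos: [482.3, 117.6, 302.8]
ee_rot: [-90.2, -0.1, -84.1]
force: [-0.4, -0.1, -5.0]
width: 55.2
```

```bash
python3 tilt.py; python3 -c "
from h import *
w=get_image('wrist'); crop(w,190,0,270,200,2.96,'pics/p.png')"
```

```text
[482.31324012 117.87788332 302.55742117] [-9.02202562e+01 -7.22148884e-02 -8.40607078e+01] [ 0.03782312 -0.244284   -4.60315677] [ 0.01284478  0.00724346 -0.01910373] 54.86792854474882 14.6333
```

View pics/p.png

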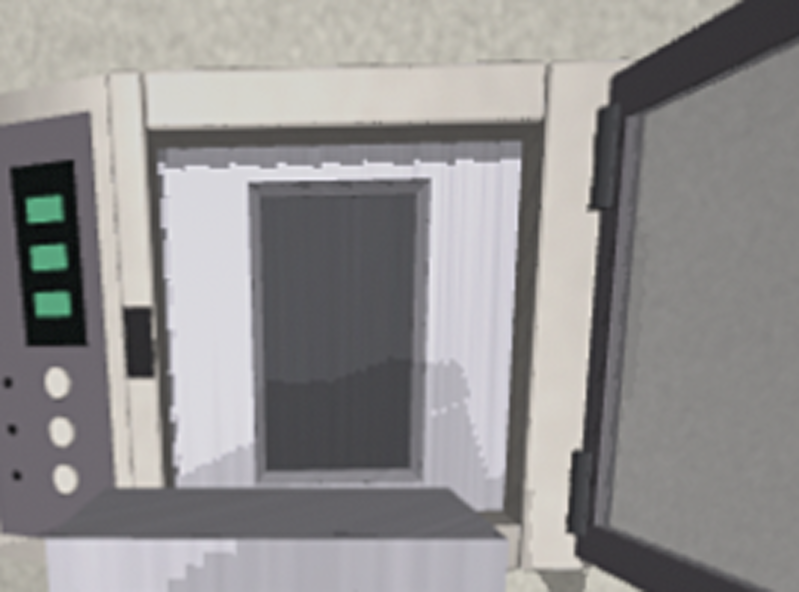

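```bash
python3 - <<'E'
from h import *
w=get_image("wrist"); o=np.array([190,0])
A=plane(w,o+np.array([(249,182),(430,179),(421,480),(257,483)])/2.96,62)[:,:2]
B=plane(w,o+np.array([(260,195),(416,193),(411,470),(264,471)])/2.96,48)[:,:2]
print(fit([(-33.5,55.5),(33.5,55.5),(33.5,-55.5),(-33.5,-55.5)],A))
print(fit([(-29.5,51.5),(29.5,51.5),(29.5,-51.5),(-29.5,-51.5)],B))
s=sense();p=s["ee_pos"];print(p,s["ee_rot"])
a=np.radians(s["ee_rot"][2]);x=np.array([np.cos(a),np.sin(a)]);z=np.array([-np.sin(a),np.cos(a)])
for n,px,h in(("top",[(46,540),(505,535)],p[2]+28.5),("bot",[(50,534),(498,540)],p[2]+28.5)):
  P=plane(w,o+np.array(px)/2.96,h)[:,:2]-p[:2];print(n,P@x,P@z)
crop(w,195,150,180,230,2.5,"pics/q.png")
E
```

```text
(array([498.75809277, 193.50603263]), np.float64(6.960499907040387), [[-0.4, 0.4], [0.3, 0.7], [0.7, -0.5], [-0.7, -0.6]])
(array([499.03238333, 193.46282735]), np.float64(6.8319696252140725), [[0.4, -1.0], [0.0, -0.7], [-1.1, 1.0], [0.7, 0.7]])
[482.61064922 118.56125022 303.01429135] [-9.01628953e+01 -3.38726868e-02 -8.40172819e+01]
top [-49.57365703 -50.1964404 ] [-27.44247275  27.96836041]
bot [-50.31027014 -49.5840828 ] [-26.90872472  27.16761385]
```

View pics/q.png

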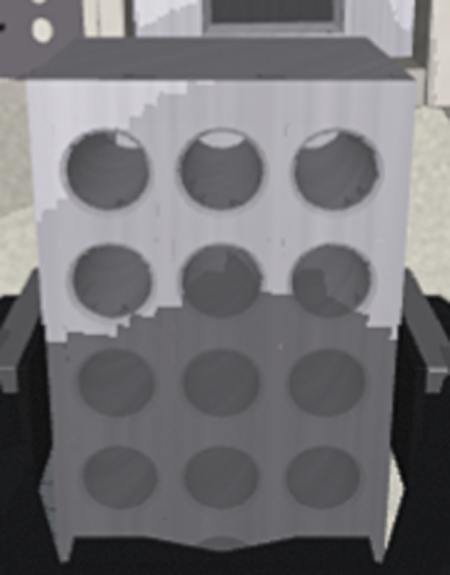

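The well mouth and floor rectangles agree: centre (498.9, 193.5), yaw 6.9°. The block sits centred in the grip. Moving above the well.

```bash
python3 -c "
from h import *
to(498.9,193.5,130,-83.1)"
```

```text
pose [482.6 118.6 303. ] [-9.016e+01 -3.000e-02 -8.402e+01] -> shift x -72.8 y 173.0 z 24.0 turn -0.9  t=14.73
```

Call:
{"name": "apply_moves", "arguments": {"commands": "40 -20 10 8 0; 40 -45 30 16 -0.9; 40 -65 55 22 -0.9; 40 -73 80 24 -0.9; 40 -73 105 24 -0.9; 40 -73 130 24 -0.9; 40 -73 150 24 -0.9; 40 -73 165 24 -0.9; 40 -73 173 24 -0.9; 40 -73 173 24 -0.9; 40 -73 173 24 -0.9; 40 -73 173 24 -0.9"}}

```text
time_s: 15.73
ee_pos: [500.2, 195.2, 132.3]
ee_rot: [-89.9, 0.1, -83.1]
force: [0.5, 0.5, -3.9]
width: 55.2
```

```bash
python3 - <<'E'
from h import *
d=get_image("side"); crop(d,170,180,170,150,4.5,"pics/r.png")
d=get_image("scene"); crop(d,280,70,140,125,5,"pics/r2.png")
w=get_image("wrist"); cv2.imwrite("pics/r3.png",w["frame"][:,:,::-1])
to(498.9,193.5,80,-83.1)
E
```

```text
pose [500.  195.  132.5] [-8.987e+01  4.000e-02 -8.306e+01] -> shift x 1.4 y 52.5 z -1.3 turn 0.0  t=15.88
```

View pics/r.png

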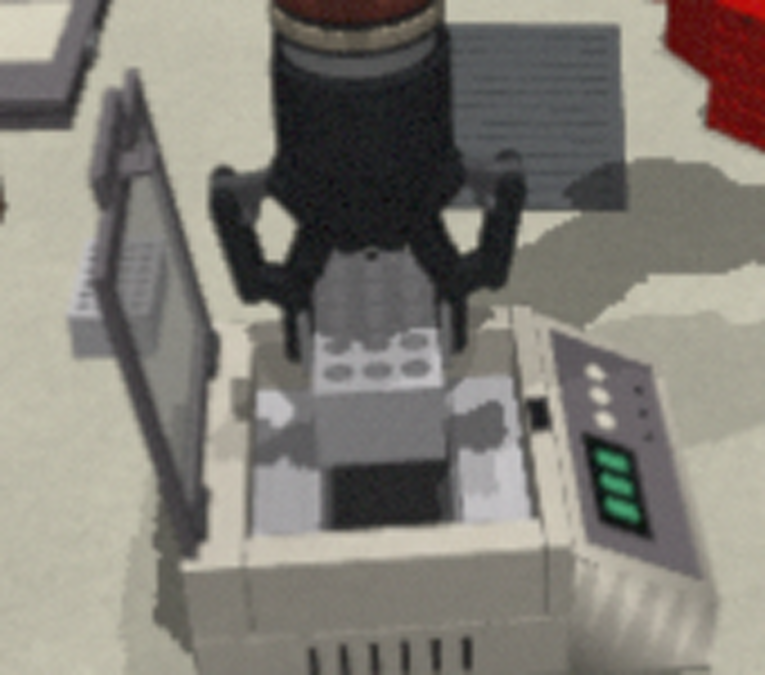

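View pics/r3.png

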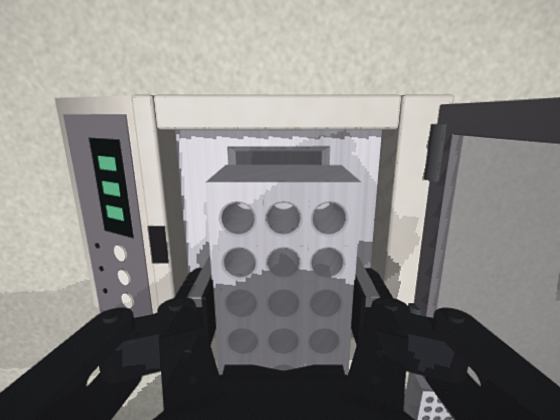

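```bash
python3 - <<'E'
from h import *
w=get_image("wrist"); crop(w,190,130,190,70,4.2,"pics/s.png")
E
```

```text
(no output)
```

View pics/s.png

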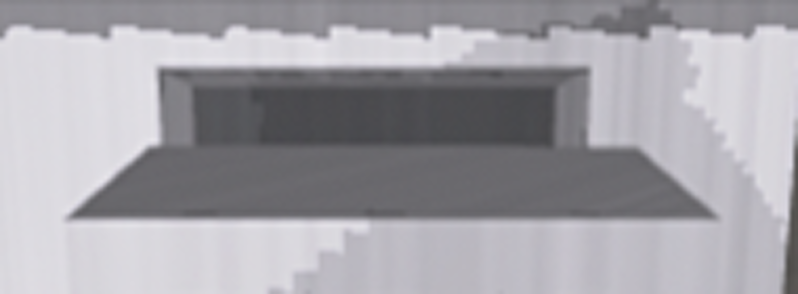

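```bash
python3 - <<'E'
from h import *
w=get_image("wrist"); s=sense();p=s["ee_pos"];o=np.array([190,130])
M=plane(w,o+np.array([(158,69),(589,67)])/4.2,62)
F=plane(w,o+np.array([(193,86),(556,86)])/4.2,53)
B=plane(w,o+np.array([(150,148),(637,148)])/4.2,p[2]-13.5)
T=plane(w,o+np.array([(67,218),(718,217)])/4.2,p[2]+28.5)
print(M.round(1),F.round(1),B.round(1),T.round(1))
a=np.radians(s["ee_rot"][2]);R=np.array([[np.cos(a),np.sin(a)],[-np.sin(a),np.cos(a)]])
for n,q in zip("MFBT",(M,F,B,T)): print(n,((q[:,:2]-p[:2])@R.T).round(1).tolist())
print(p,s["ee_rot"])
E
```

```text
[[458.3 243.6  62. ]
 [524.3 251.9  62. ]] [[462.7 240.6  53. ]
 [520.9 247.6  53. ]] [[466.7 240.9 118.7]
 [522.4 247.6 118.7]] [[466.7 241.2 160.7]
 [521.9 248.  160.7]]
M [[-53.3, -35.2], [-53.6, 31.3]]
F [[-49.8, -31.2], [-49.8, 27.4]]
B [[-49.7, -27.2], [-49.6, 28.9]]
T [[-50.0, -27.2], [-50.0, 28.4]]
[499.70787176 194.87657073 132.15200208] [-8.99080078e+01  2.33076994e-02 -8.30583549e+01]
```

Call:
{"name": "apply_moves", "arguments": {"commands": "40 1.6 8 -2.2 0; 40 1.6 20 -2.2 0; 40 1.6 32 -2.2 0; 40 1.6 42 -2.2 0; 40 1.6 50 -2.2 0; 40 1.6 52 -2.2 0; 40 1.6 52 -2.2 0; 40 1.6 52 -2.2 0"}}

```text
time_s: 16.65
ee_pos: [497.6, 193.1, 79.5]
ee_rot: [-90.0, 0.0, -83.0]
force: [-0.4, -0.1, -4.2]
width: 55.5
```

```bash
python3 - <<'E'
from h import *
d=get_image("side"); crop(d,170,180,170,150,4.5,"pics/t.png")
w=get_image("wrist"); cv2.imwrite("pics/t3.png",w["frame"][:,:,::-1])
s=sense();print(s["force"],s["torque"])
to(498.9,193.5,61.5,-83.1)
E
```

```text
[ 0.96375432 -0.12003368 -3.11451264] [-0.05606094 -0.03222847  0.00673994]
pose [497.8 193.2  79.9] [-8.992e+01  3.000e-02 -8.305e+01] -> shift x -0.1 y 18.4 z 1.1 turn 0.1  t=16.75
```

View pics/t.png

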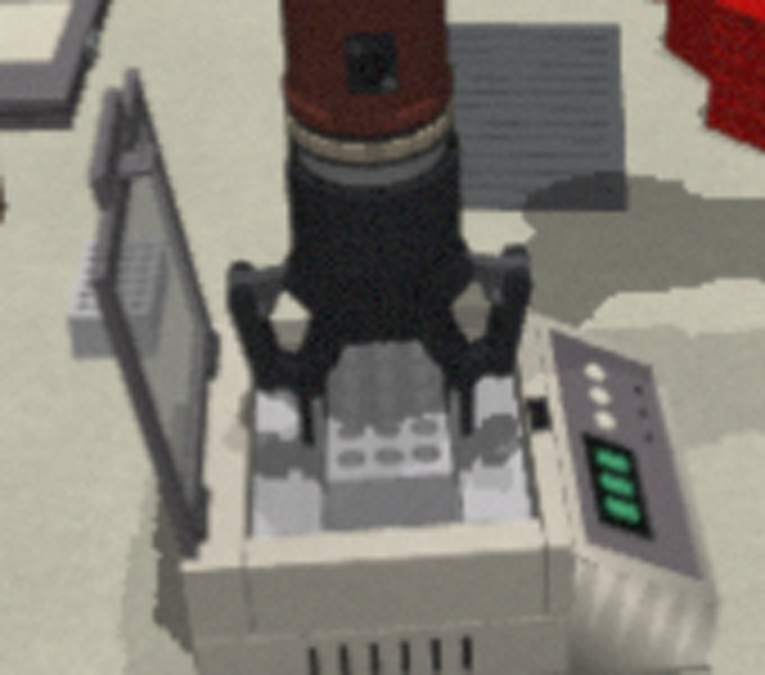

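View pics/t3.png

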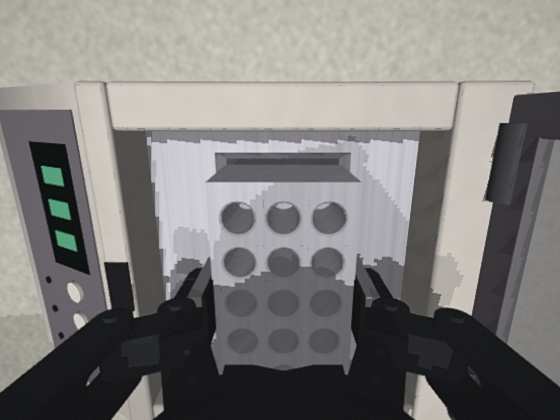

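Call:
{"name": "apply_moves", "arguments": {"commands": "40 0 3 0.4 0; 40 0 6 0.4 0; 40 0 9 0.4 0; 40 0 11 0.4 0; 40 0 13 0.4 0; 40 0 13 0.4 0"}}

```text
time_s: 17.25
ee_pos: [497.4, 192.8, 65.8]
ee_rot: [-90.1, -0.0, -83.0]
force: [-0.5, -1.1, -4.3]
width: 55.1
```

```bash
python3 - <<'E'
from h import *
w=get_image("wrist"); cv2.imwrite("pics/u3.png",w["frame"][:,:,::-1])
s=sense();print(s["force"],s["torque"])
to(498.9,193.5,61.5,-83.1)
E
```

```text
[-0.5009767   0.25229709 -3.75137171] [ 0.03836277 -0.00432256  0.029314  ]
pose [497.5 192.9  66. ] [-9.004e+01 -1.000e-02 -8.305e+01] -> shift x -0.5 y 4.5 z 1.5 turn 0.1  t=17.30
```

View pics/u3.png

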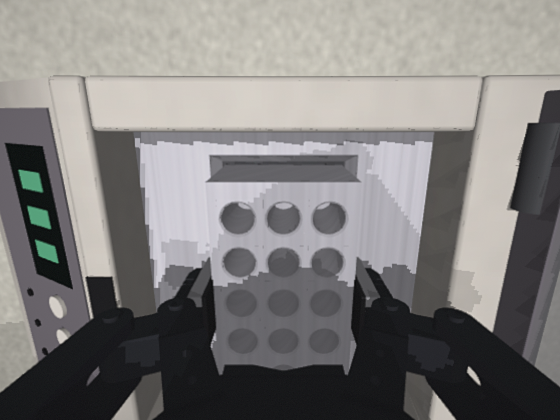

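Call:
{"name": "apply_moves", "arguments": {"commands": "40 0 1 0 0; 40 0 2 0 0; 40 0 3 0 0; 40 0 3 0 0"}}

```text
time_s: 17.63
ee_pos: [497.6, 192.9, 63.2]
ee_rot: [-90.0, -0.0, -83.1]
force: [-1.0, 0.8, -5.2]
width: 54.8
```

```bash
python3 - <<'E'
from h import *
s=sense();print(s["force"],s["torque"])
to(498.9,193.5,61.5,-83.1)
E
```

```text
[-1.0485694   0.82571007 -5.15584638] [ 0.03647487  0.06521099 -0.00012361]
pose [497.6 192.9  63.2] [-90.01  -0.   -83.05] -> shift x -0.5 y 1.7 z 1.4 turn 0.0  t=17.63
```

Call:
{"name": "apply_moves", "arguments": {"commands": "40 0 0.7 0 0; 40 0 1.4 0 0; 40 0 2.1 0 0; 40 0 2.1 0 0"}}

```text
time_s: 17.97
ee_pos: [497.7, 192.9, 61.2]
ee_rot: [-90.0, 0.0, -83.1]
force: [-0.1, 0.1, -4.4]
width: 54.8
```

```bash
python3 - <<'E'
from h import *
w=get_image("wrist"); crop(w,190,130,190,160,4.2,"pics/v.png")
s=sense();print(s["force"],s["torque"])
to(498.9,193.5,61.5,-83.1)
E
```

```text
[-0.10685751 -0.62082548 -4.19455295] [-0.02551326 -0.0079046  -0.03273791]
pose [497.7 192.9  61.2] [-9.000e+01  1.000e-02 -8.305e+01] -> shift x -0.4 y -0.3 z 1.3 turn 0.0  t=18.02
```

View pics/v.png

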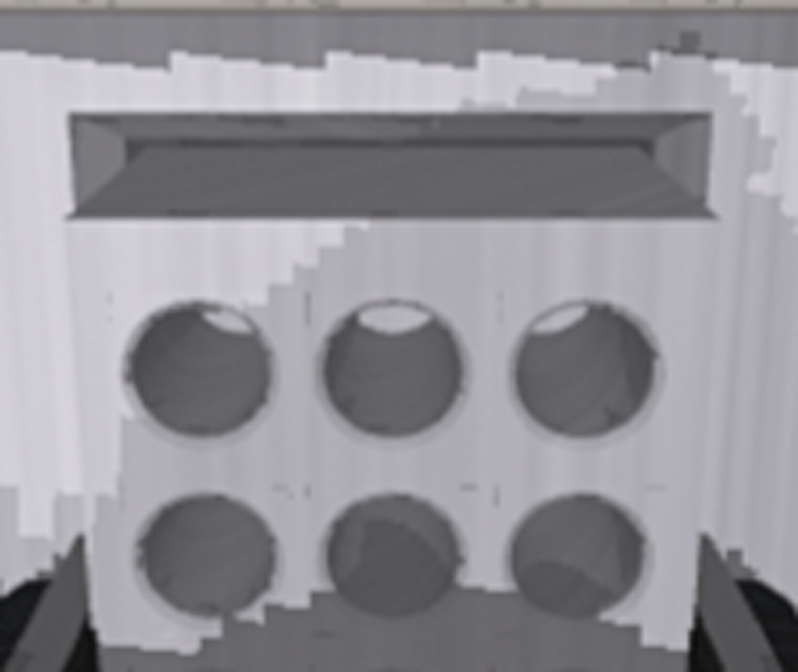

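Call:
{"name": "apply_moves", "arguments": {"commands": "40 0 0.5 0 0; 40 0 1 0 0; 40 0 1 0 0"}}

```text
time_s: 18.27
ee_pos: [497.7, 193.0, 61.2]
ee_rot: [-90.0, -0.0, -83.1]
force: [-1.4, -0.8, 4.8]
width: 54.8
```

Call:
{"name": "apply_moves", "arguments": {"commands": "40 0 0.5 0 0; 40 0 1 0 0; 40 0 1 0 0"}}

```text
time_s: 18.52
ee_pos: [497.7, 192.9, 61.1]
ee_rot: [-89.9, -0.1, -83.1]
force: [-3.5, -2.6, 11.5]
width: 55.2
```

The block touched down at TCP z ≈ 61.2 where 61.5 was predicted, so its base is on the well floor. Releasing.

Call:
{"name": "apply_moves", "arguments": {"commands": "54 0 -0.5 0 0; 57 0 -1 0 0; 60 0 -1 0 0; 68 0 -1 0 0; 78 0 -3 0 0; 78 0 -3 0 0; 78 0 -3 0 0", "force": 20}}

```text
time_s: 19.1
ee_pos: [497.9, 193.1, 62.3]
ee_rot: [-90.0, 0.0, -83.1]
force: [0.0, 0.2, 0.1]
width: 78.0
```

```bash
python3 - <<'E'
from h import *
w=get_image("wrist"); crop(w,190,130,190,160,4.2,"pics/x.png")
s=sense();print(s["force"],s["torque"])
to(498.9,193.5,61.5,-83.1)
E
```

```text
[-0.03096866 -0.11891637  0.0756288 ] [0.02576442 0.03185467 0.01360641]
pose [497.8 193.   62.2] [-8.999e+01  1.000e-02 -8.305e+01] -> shift x -0.4 y 0.7 z 1.1 turn 0.0  t=19.15
```

View pics/x.png

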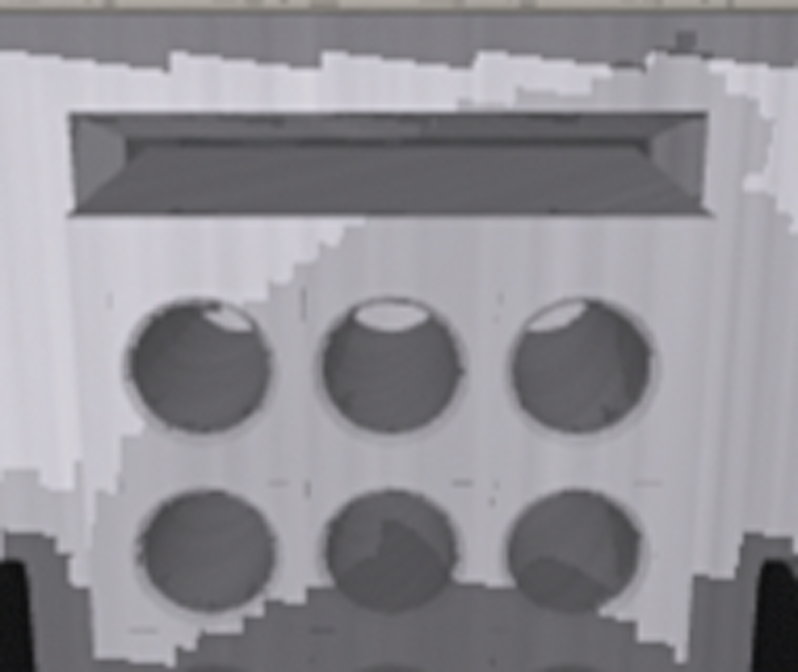

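Call:
{"name": "apply_moves", "arguments": {"commands": "78 0 -5 0 0; 78 0 -20 0 0; 78 0 -50 0 0; 78 0 -80 0 0; 78 10 -120 0 0; 78 30 -160 0 0; 78 50 -200 0 0; 78 65 -220 0 0; 78 65 -220 0 0; 78 65 -220 0 0; 78 65 -220 0 0"}}

```text
time_s: 20.07
ee_pos: [504.6, 128.6, 281.6]
ee_rot: [-90.1, 0.0, -83.0]
force: [-0.4, -0.3, 0.4]
width: 78.1
```

```bash
python3 - <<'E'
from h import *
w=get_image("wrist"); cv2.imwrite("pics/y.png",w["frame"][:,:,::-1]); crop(w,190,0,270,200,2.96,'pics/y2.png')
d=get_image("side"); crop(d,170,180,170,150,4.5,"pics/y3.png")
s=sense();print(s["ee_pos"],s["ee_rot"],s["time_s"])
E
```

```text
[504.31200727 129.10430663 280.79364192] [-9.01914101e+01  1.47797986e-02 -8.29318793e+01] 20.1667
```

View pics/y2.png

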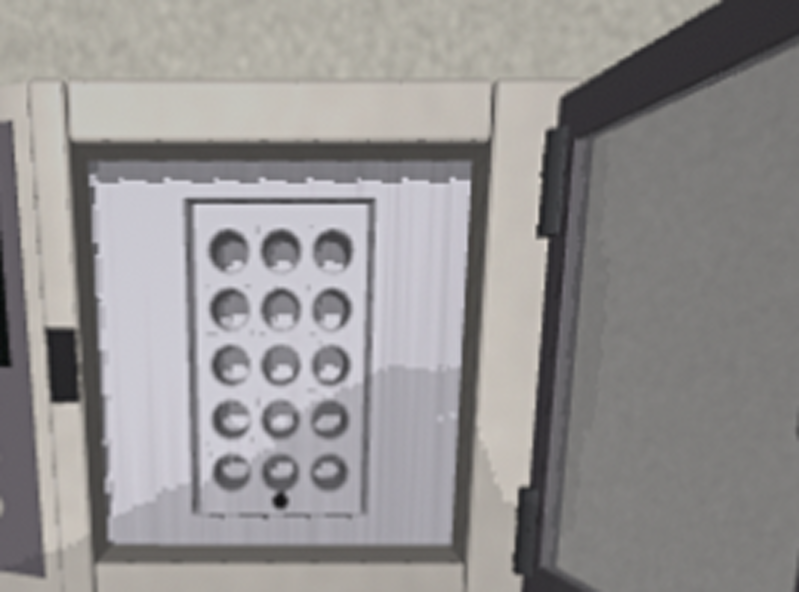

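View pics/y3.png

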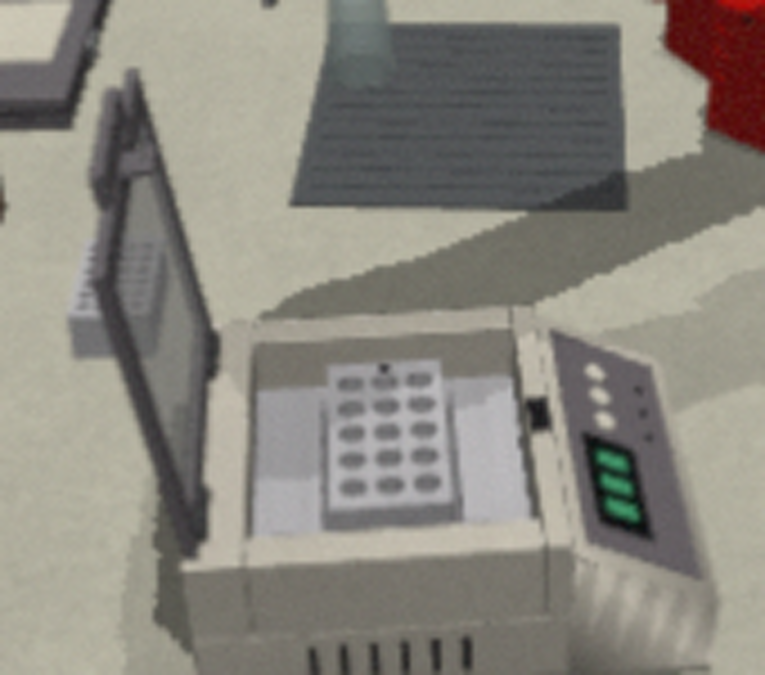

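```bash
python3 - <<'E'
from h import *
w=get_image("wrist"); crop(w,245,60,80,120,5,'pics/z.png')
w=get_image("scene"); crop(w,300,60,140,125,5,'pics/z2.png')
E
```

View pics/z.png

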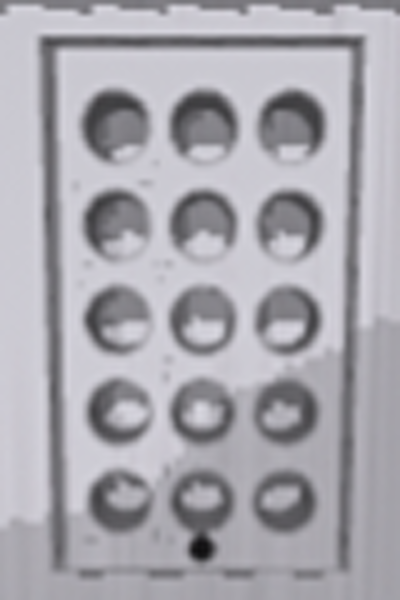

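View pics/z2.png

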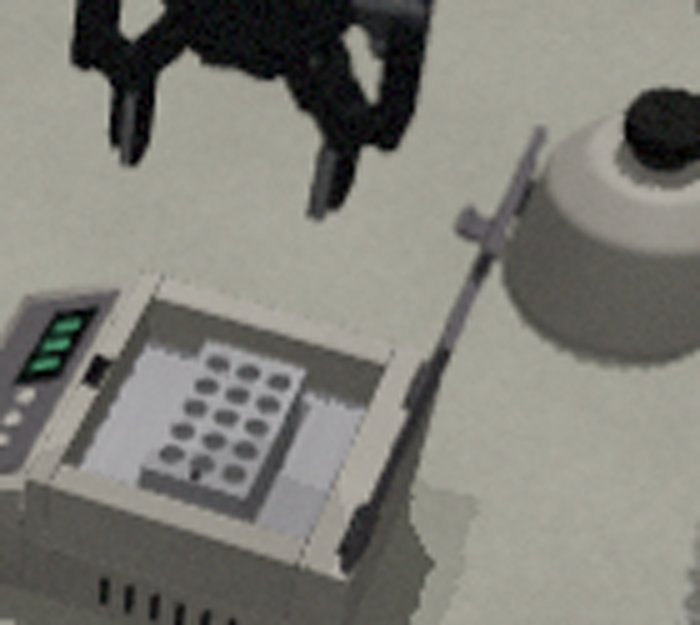

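```bash
python3 - <<'E'
from h import *
w=get_image("wrist");o=np.array([245,60])
P=plane(w,o+np.array([(57,46),(352,47),(341,573),(65,571)])/5,90)[:,:2]
print(fit([(-28,50),(28,50),(28,-50),(-28,-50)],P))
M=plane(w,o+np.array([(42,38),(363,38)])/5,62)
c,s=np.cos(np.radians(6.9)),np.sin(np.radians(6.9))
print(M, M.mean(0)[:2]-55.5*np.array([-s,c]))
d=get_image("scene");e=get_image("side")
# lid top corners (frame): scene (540,128)->crop5 off(300,60); tab
e2=get_image("side"); crop(e2,180,185,70,130,4.6,"pics/aa.png"); crop(d,370,75,60,105,5.5,"pics/ab.png")
E
```

```text
(array([499.29774025, 192.63106547]), np.float64(6.963859120628879), [[0.1, -0.4], [0.1, -0.3], [-0.9, 0.4], [0.7, 0.3]])
[[459.51090212 243.49440227  62.        ]
 [524.99850232 251.57756906  62.        ]] [498.92229678 192.43795319]
```

View pics/aa.png

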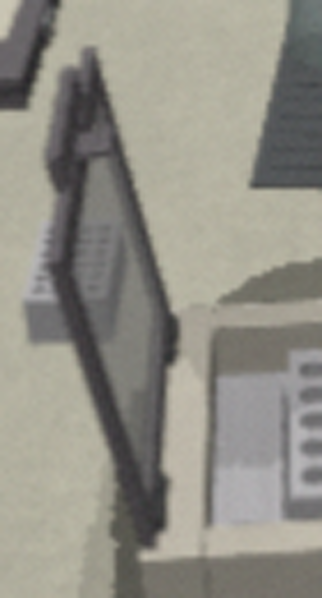

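View pics/ab.png

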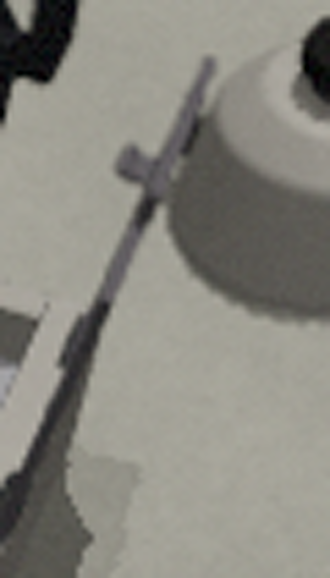

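```bash
python3 - <<'E'
from h import *
e=get_image("side");d=get_image("scene")
a=np.radians(6.9);c=np.array([499,193.0,0]);X=np.array([np.cos(a),np.sin(a),0]);Y=np.array([-np.sin(a),np.cos(a),0])
def q(d,px,yb):
    o,v=rays(d,[px]);v=v[0];t=(yb-(o-c)@Y)/(v@Y);P=o+t*v;return (P-c)@X,P[2]
for d_,px,yb in((e,(193,242.6),80),(e,(199.6,195.2),-80),(d,(408.2,85.5),80),(d,(397,111),-80)):
    x,z=q(d_,px,yb);print(yb,round(x,1),round(z,1),"ang",np.arctan2(z-94.5,86-x),"r",np.hypot(z-94.5,x-86))
h=c+86*X;print("hinge",h)
to(h[0],h[1],250,-83.1)
E
```

```text
80 104.8 246.6 ang 1.6935468052774532 r 153.29202382402997
-80 106.8 247.2 ang 1.706051812146872 r 154.15412215895861
80 107.4 249.9 ang 1.707907233006674 r 156.86842403123998
-80 113.5 304.0 ang 1.7012633190021347 r 211.2462639949484
hinge [584.37713141 203.33176814   0.        ]
pose [505.4 128.6 282. ] [-9.003e+01  1.000e-02 -8.303e+01] -> shift x -64.6 y 32.0 z 87.4 turn 0.1  t=20.57
```

```bash
python3 - <<'E'
from h import *
e=get_image("side");d=get_image("scene")
a=np.radians(6.9);c=np.array([499,193.0,0]);X=np.array([np.cos(a),np.sin(a),0]);Y=np.array([-np.sin(a),np.cos(a),0])
P=tri([(d,[(434,84)]),(e,[(158,396)])]);print(P,(P-c)@X,(P-c)@Y)
o,v=rays(d,[(434,84)]);o2,v2=rays(e,[(158,396)])
Q=plane(d,[(430,130),(402,112),(450,112)],0);print(Q,(Q-c)@X,(Q-c)@Y)
cv2.imwrite("pics/ac.png",e["frame"][:,:,::-1])
E
```

```text
[619.7715784  499.46832617 118.77999007] 156.71500706606756 289.7395652205972
[[ 6.58390545e+02  4.53511130e+02  0.00000000e+00]
 [ 5.58187839e+02  4.85322759e+02 -1.13686838e-13]
 [ 6.83318553e+02  5.58546123e+02  0.00000000e+00]] [189.53311721  93.87789393 226.89915243] [239.47566119 283.09492542 340.75514905]
```

View pics/ac.png

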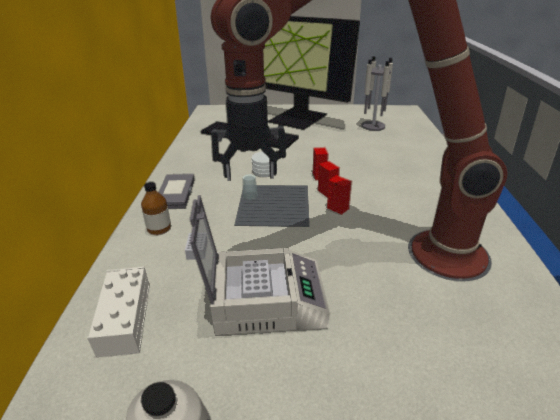

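Both views put the lid at 1.70 rad, with the free edge at heater x ≈ 107, z ≈ 248 mm. I'll take the closed fingers over it and come down behind.

Call:
{"name": "apply_moves", "arguments": {"commands": "0 0 -25 0 0; 0 0 -48 0 0; 0 -5 -58 10 0; 0 -12 -58 30 0; 0 -20 -58 50 0; 0 -30 -58 70 0; 0 -40 -58 90 0; 0 -50 -58 110 0; 0 -60 -58 130 0; 0 -64 -58 151 0; 0 -64 -58 155 0; 0 -64 -58 155 0; 0 -64 -58 155 0; 0 -64 -58 155 0", "force": 40}}

```text
time_s: 21.83
ee_pos: [651.0, 210.1, 340.8]
ee_rot: [-90.0, -0.0, -83.1]
force: [0.3, -0.1, 0.2]
width: 0.2
```

```bash
cat >> h.py <<'E'
def bath():
    s=sense();a=np.radians(6.9);c=np.array([499,193.0,0]);X=np.array([np.cos(a),np.sin(a),0]);Y=np.array([-np.sin(a),np.cos(a),0])
    p=s["ee_pos"]-c;print("bath xyz",np.round([p@X,p@Y,p[2]],1),"yaw",s["ee_rot"][2].round(2),"F",s["force"].round(1),"w",s["width"].round(1),"t",s["time_s"],"j",s["joint_pos"].round(0))
E
python3 - <<'E'
from h import *
bath(); e=get_image("side"); crop(e,130,120,180,210,2.8,"pics/ad.png")
d=get_image("scene"); crop(d,300,10,140,170,3.5,"pics/ad2.png")
E
```

```text
Traceback (most recent call last):
  File "h.py", line 38, in bath
    p=s["ee_pos"]-c;print("bath xyz",np.round([p@X,p@Y,p[2]],1),"yaw",s["ee_rot"][2].round(2),"F",s["force"].round(1),"w",s["width"].round(1),"t",s["time_s"],"j",s["joint_pos"].round(0))
                                                                                                                          ^^^^^^^^^^^^^^^^
AttributeError: 'float' object has no attribute 'round'
```

```bash
sed -i 's/s\["width"\].round(1)/round(s["width"],1)/' h.py
python3 - <<'E'
from h import *
bath(); e=get_image("side"); crop(e,130,120,180,210,2.8,"pics/ad.png")
d=get_image("scene"); crop(d,300,10,140,170,3.5,"pics/ad2.png")
E
```

```text
bath xyz [152.9  -1.3 340.8] yaw -83.06 F [ 0.3 -0.1  0.2] w 0.2 t 21.8333 j [ -6.  37. -28.  63.  17.  83. -25.]
```

View pics/ad.png

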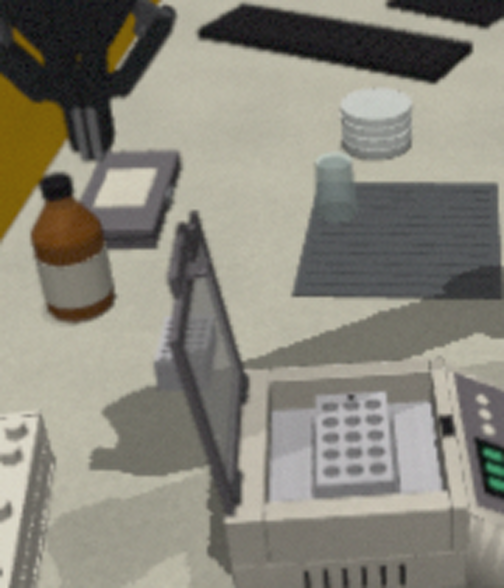

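View pics/ad2.png

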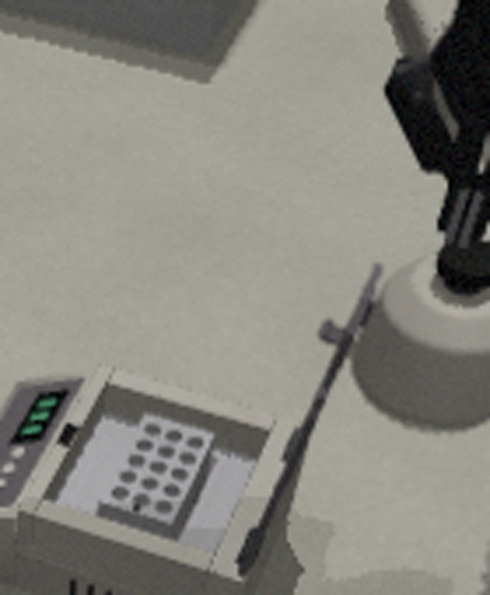

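Call:
{"name": "apply_moves", "arguments": {"commands": "0 0 20 0 0; 0 0 45 0 0; 0 0 70 0 0; 0 0 90 0 0; 0 0 102 0 0; 0 0 106 0 0; 0 0 106 0 0; 0 0 106 0 0"}}

```text
time_s: 22.6
ee_pos: [651.9, 210.7, 235.5]
ee_rot: [-89.9, 0.0, -83.1]
force: [-1.1, 0.8, 1.2]
width: 0.1
```

```bash
python3 - <<'E'
from h import *
bath(); e=get_image("side"); crop(e,130,120,180,210,2.8,"pics/ae.png")
E
```

```text
bath xyz [154.   -0.8 235.5] yaw -83.06 F [-1.1  0.8  1.2] w 0.1 t 22.6 j [ -6.  41. -27.  74.  19.  70. -27.]
```

View pics/ae.png

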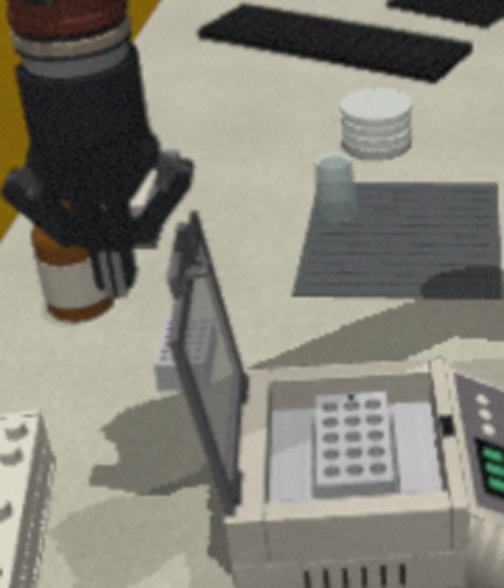

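Call:
{"name": "apply_moves", "arguments": {"commands": "0 0 -8 -12 0; 0 0 -8 -24 0; 0 0 -8 -34 0; 0 0 -9 -44 0; 0 0 -9 -54 0; 0 0 -9 -64 0; 0 0 -9 -64 0"}}

```text
time_s: 23.23
ee_pos: [587.6, 203.5, 245.6]
ee_rot: [-89.8, 0.0, -83.0]
force: [-0.1, 0.1, 1.2]
width: -0.2
```

```bash
python3 - <<'E'
from h import *
bath(); e=get_image("side"); crop(e,130,120,180,210,2.8,"pics/af.png")
E
```

```text
bath xyz [ 8.920e+01 -2.000e-01  2.456e+02] yaw -82.99 F [-0.1  0.1  1.2] w -0.2 t 23.2333 j [ -4.  34. -29.  85.  17.  65. -29.]
```

View pics/af.png

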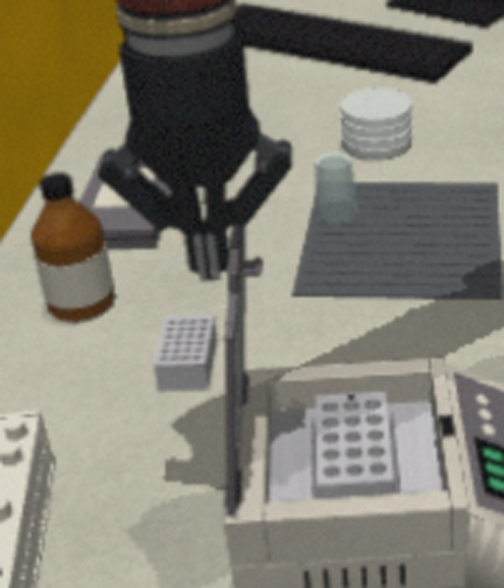

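Call:
{"name": "apply_moves", "arguments": {"commands": "0 0 0.5 -7 0; 0 0 1.5 -14.7 0; 0 0 2.7 -22 0; 0 0 4.2 -29.3 0; 0 0 6.2 -36.5 0; 0 0 8.5 -43.5 0; 0 0 11 -50.5 0; 0 0 14 -57.5 0; 0 0 17.5 -64 0; 0 0 21 -70.5 0; 0 0 21 -70.5 0"}}

```text
time_s: 24.2
ee_pos: [516.0, 194.0, 221.2]
ee_rot: [-90.2, -0.1, -83.0]
force: [0.0, 0.0, -0.1]
width: 0.3
```

```bash
python3 - <<'E'
from h import *
bath(); e=get_image("side"); crop(e,130,120,180,210,2.8,"pics/ag.png")
E
```

```text
bath xyz [ 17.   -1.1 221.2] yaw -82.99 F [ 0.   0.  -0.1] w 0.3 t 24.2 j [ -4.  30. -29.  98.  17.  57. -32.]
```

View pics/ag.png

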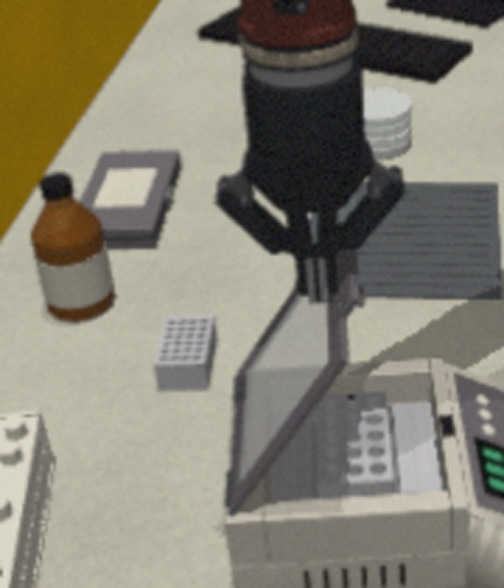

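Call:
{"name": "apply_moves", "arguments": {"commands": "0 0 4 -6.5 0; 0 0 8.3 -12.8 0; 0 0 13 -18.8 0; 0 0 17.8 -24.5 0; 0 0 23 -30 0; 0 0 28.5 -35 0; 0 0 34 -40 0; 0 0 40 -44.5 0; 0 0 46.3 -48.8 0; 0 0 52.6 -52.7 0; 0 0 59.3 -56.4 0; 0 0 66 -59.7 0; 0 0 73 -62.7 0; 0 0 80 -65.3 0; 0 0 87 -67.5 0; 0 0 87 -67.5 0"}}

```text
time_s: 25.58
ee_pos: [449.8, 185.7, 133.7]
ee_rot: [-90.2, -0.1, -83.0]
force: [-0.2, -0.2, -0.1]
width: 0.1
```

```bash
python3 - <<'E'
from h import *
bath(); e=get_image("side"); crop(e,160,160,180,180,3.2,"pics/ah.png")
E
```

```text
bath xyz [-49.7  -1.3 133.7] yaw -83.02 F [-0.2 -0.2 -0.1] w 0.1 t 25.5833 j [ -7.  31. -27. 114.  21.  40. -40.]
```

View pics/ah.png

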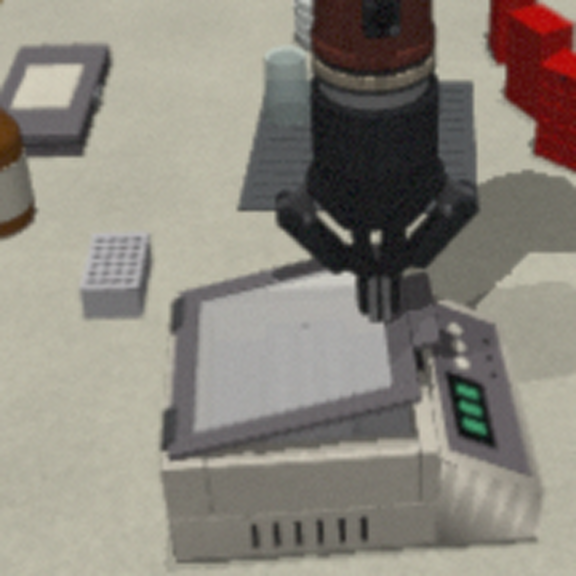

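Call:
{"name": "apply_moves", "arguments": {"commands": "0 0 -15 0 0; 0 0 -28 -3 0; 0 0 -28 -15 0; 0 0 -28 -28 0; 0 0 -28 -29.5 0; 0 0 -28 -29.5 0; 0 0 -28 -29.5 0"}}

```text
time_s: 26.22
ee_pos: [422.9, 182.8, 163.5]
ee_rot: [-89.9, 0.0, -83.1]
force: [0.4, 0.3, 0.6]
width: -0.1
```

```bash
python3 - <<'E'
from h import *
bath(); e=get_image("side"); crop(e,160,160,180,180,3.2,"pics/ai.png")
w=get_image("wrist"); cv2.imwrite("pics/ai2.png",w["frame"][:,:,::-1])
E
```

```text
bath xyz [-76.8  -0.9 163.5] yaw -83.07 F [0.4 0.3 0.6] w -0.1 t 26.2167 j [ -6.  26. -29. 116.  19.  42. -39.]
```

View pics/ai.png

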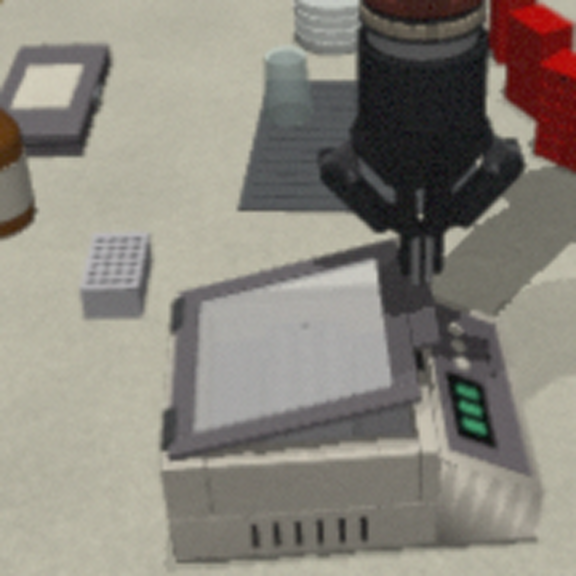

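View pics/ai2.png

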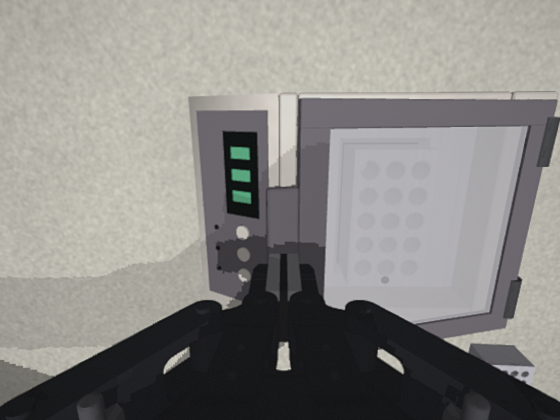

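Call:
{"name": "apply_moves", "arguments": {"commands": "0 0 10 -2 0; 0 0 18 -2 0; 0 0 25 -3 0; 0 0 32 -3 0; 0 0 38 -3 0; 0 0 44 -3.5 0; 0 0 49 -4 0; 0 0 53 -4 0; 0 0 56 -4 0; 0 0 56 -4 0"}}

```text
time_s: 27.15
ee_pos: [417.6, 182.1, 106.9]
ee_rot: [-90.0, -0.0, -83.0]
force: [-0.5, 0.5, -0.7]
width: -0.1
```

```bash
python3 -c "
from h import *
bath()"
```

```text
bath xyz [-82.1  -1.  106.9] yaw -83.03 F [-0.5  0.5 -0.7] w -0.1 t 27.15 j [ -9.  31. -25. 120.  23.  33. -44.]
```

Call:
{"name": "apply_moves", "arguments": {"commands": "0 0 1 0 0; 0 0 2 0 0; 0 0 3 0 0; 0 0 4 0 0; 0 0 5 0 0; 0 0 5 0 0"}}

```text
time_s: 27.65
ee_pos: [418.0, 182.1, 102.1]
ee_rot: [-90.0, 0.0, -83.1]
force: [-1.4, 0.6, -0.7]
width: -0.0
```

Call:
{"name": "apply_moves", "arguments": {"commands": "0 0 1 0 0; 0 0 2 0 0; 0 0 3 0 0; 0 0 3 0 0"}}

```text
time_s: 27.98
ee_pos: [418.0, 182.2, 101.1]
ee_rot: [-89.9, -0.1, -83.0]
force: [-4.1, -2.1, 16.7]
width: -0.1
```

```bash
python3 - <<'E'
from h import *
bath(); e=get_image("side"); crop(e,160,180,180,160,3.5,"pics/aj.png")
E
```

```text
bath xyz [-81.7  -1.  101.1] yaw -83.04 F [-4.1 -2.1 16.7] w -0.1 t 27.9833 j [-10.  32. -24. 121.  24.  32. -44.]
```

View pics/aj.png

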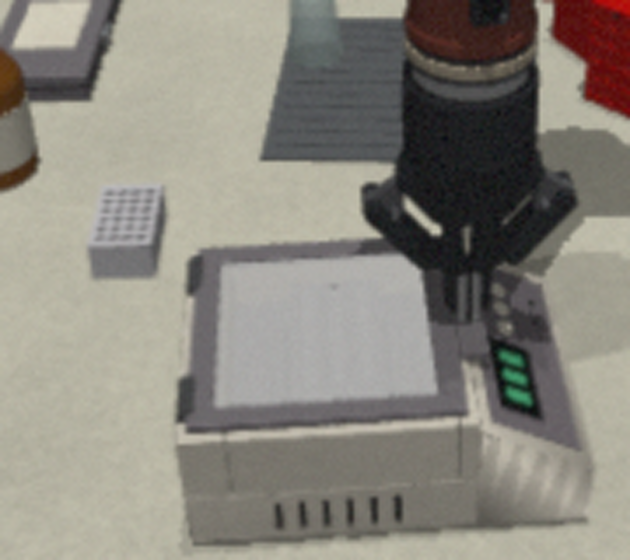

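Bottomed out at z = 101.1 (a shut tab is 101.5) with 17 N. Backing off to check that it holds.

Call:
{"name": "apply_moves", "arguments": {"commands": "0 0 2 0 0; 0 0 0 0 0; 0 0 -10 0 0; 0 0 -30 0 0; 0 0 -60 0 0; 0 0 -90 0 0; 0 60 -120 0 0; 0 90 -130 0 0; 0 90 -130 0 0; 0 90 -130 0 0"}}

```text
time_s: 28.87
ee_pos: [430.2, 88.3, 230.4]
ee_rot: [-89.8, -0.2, -83.5]
force: [0.4, -0.4, -0.2]
width: -0.0
```

```bash
python3 - <<'E'
from h import *
bath(); e=get_image("side"); crop(e,160,180,180,160,3.5,"pics/ak.png")
d=get_image("scene"); cv2.imwrite("pics/ak2.png",d["frame"][:,:,::-1]); crop(d,270,80,150,120,5,"pics/ak3.png")
# predicted free-edge corners for lid angles
a=np.radians(6.9);c=np.array([499,193.0,0]);X=np.array([np.cos(a),np.sin(a),0]);Y=np.array([-np.sin(a),np.cos(a),0])
for th in(0,.03,.06,.1):
  P=[c+X*(86-158*np.cos(th)+5*np.sin(th))+Y*y+np.array([0,0,94.5+158*np.sin(th)+5*np.cos(th)]) for y in(80,-80)]
  print(th,((proj(e,P)-[160,180])*3.5).round(1).tolist(),((proj(d,P)-[270,80])*5).round(1).tolist())
E
```

```text
bath xyz [-80.9 -95.7 230.4] yaw -83.54 F [ 0.4 -0.4 -0.2] w -0.0 t 28.8667 j [  9.  19. -31. 114.  13.  50. -23.]
0 [[466.2, 407.1], [438.4, 230.7]] [[302.3, 169.0], [191.3, 366.5]]
0.03 [[465.9, 401.1], [438.0, 225.1]] [[303.4, 162.5], [192.1, 360.2]]
0.06 [[465.4, 395.2], [437.5, 219.4]] [[304.8, 155.9], [193.2, 353.9]]
0.1 [[464.2, 387.2], [436.4, 211.9]] [[307.0, 147.3], [195.0, 345.5]]
```

View pics/ak.png

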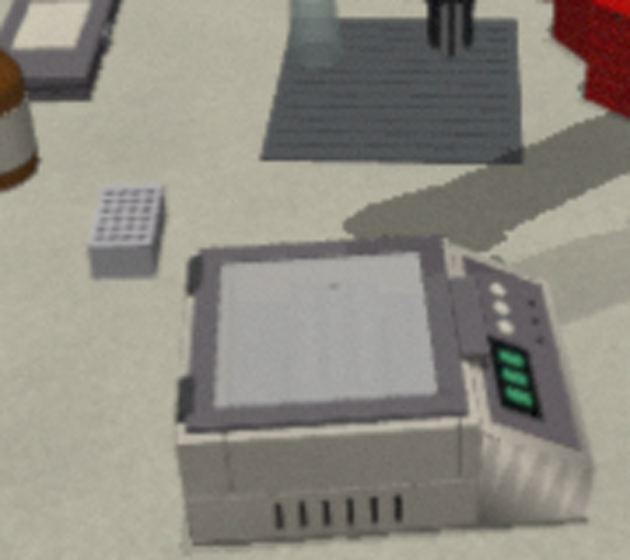

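View pics/ak3.png

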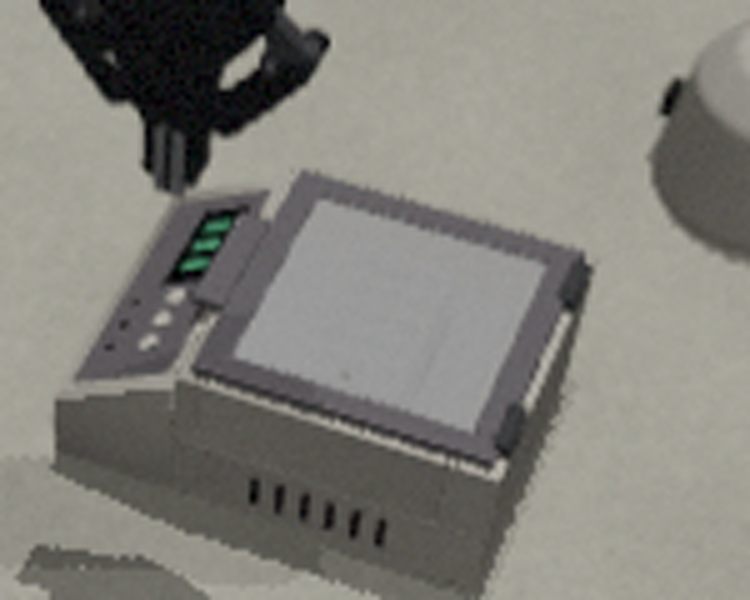

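View pics/ak2.png

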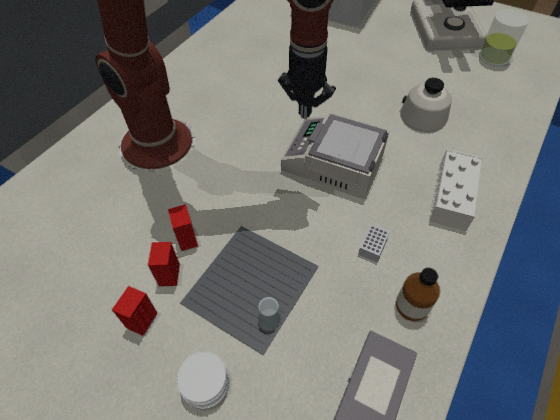

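```bash
python3 -c "
from cell import close_job
print(close_job())"
```

```text
the job is handed in; nothing more can be done
None
```

The block is in the well, holes up, and the heater's lid is shut. I handed the job in at about 29 s of the 72 s allowed. `close_job` gave no verdict.

**What I did:** I gripped the standing block near its top and tipped it in the grip around its lower edge until it lay holes up. I then gripped it again across its width, lowered it into the well until it touched the floor, and let go. With closed fingers I swung the lid over from behind and pressed the tab down with about 17 N.

**Last checks:**
- **Block:** With the lid open, it measured (499.3, 192.6) mm at 7.0°. The well measured (498.9, 192.4) to (498.9, 193.5) mm at 6.9°. It touched down within about 0.3 mm of the expected height.
- **Lid:** The tab stopped at 101.1 mm (101.5 mm when shut). After I backed away, the lid's front corners in both views matched a shut lid rather than one at 0.03 rad or more. I did not see the catch snap directly; I infer it from the final height and the lid staying down.
- **Bystanders:** The beaker and the spare block are at the same pixel positions as at the start.

**Imperfection:** When laying the block down, the fingertips reached the mat with about 6° of tilt left. I eased the grip open and let it settle that last bit. I estimated at most 0.28 m/s (limit 0.4) but did not measure it.

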